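# Crib up the press arm for service

## Task

The press arm is to be blocked for service, and the first two slats of its wooden crib already lie side by side on the board in front of the arm. Lay the other two narrow slats across them, one near each end, and the wide cap slat on top, crosswise again and centred, each released flat. Then swing the press arm in over the crib all the way to its stop (its tray lip can be hooked from behind and pulled), leaving the crib standing square.

Things in the scene. Friction and masses are not known exactly. Their poses are not given: they have to be found in the camera images.
- base_left: first bottom slat of the crib, already lying on the board, the one farther from the press arm (left seen from the robot): hardwood cribbing slat, 130 x 34 x 20 mm, red-painted ends; origin at the middle of its underside, x along its length, y across its width, z up; the other bottom slat lies parallel, 84 mm toward its -y
- base_right: second bottom slat of the crib, already lying on the board, the one nearer the press arm: hardwood cribbing slat, 130 x 34 x 20 mm, red-painted ends; origin at the middle of its underside, x along its length, y across its width, z up
- slat_a: loose hardwood cribbing slat, 130 x 34 x 20 mm, red-painted ends; origin at the middle of its underside, x along its length, y across its width, z up; lies on the board at the start
- slat_b: loose hardwood cribbing slat, 130 x 34 x 20 mm, red-painted ends; origin at the middle of its underside, x along its length, y across its width, z up; lies on the board at the start, same as the other
- cap: loose wide cap slat, hardwood, 130 x 54 x 20 mm, red-painted ends; origin at the middle of its underside, x along its length, y across its width, z up; lies on the board at the start
- tray_lip (a point): mid top edge of the dark upright lip of the press arm's tray, board side, 254 mm high; moves with the arm; x level, across the lip into the tray, away from the board; y along the lip to the column. Lip 5 x 508 mm; tray floor 73 mm lower; 50 mm free behind. Arm starts clear (y about -0.49), turns about the upright column axis 183 mm to +x, 554 mm to +y; clockwise from above to a stop (y -0.305)
- platen_edge (a point): middle of the lower front edge of the press arm's flat platen, facing the board; underside 67 mm above the board, so it passes 7 mm over a finished 60 mm crib; moves with the arm; axes as tray_lip; edge 418 mm long, platen 300 mm deep toward +x, 35 mm behind the lip. The arm is stiff and stays where it is left: about 7 N at the lip swing it slowly

How it is judged:
On the way, in this order (a step that is already met when the one before it is completed fails the run):
1. the two narrow slats lie flat across the bottom pair, one near each end, released, the press arm still clear (height (world z) of base_left between -0.005 and 0.005 m and angle between each of base_left, base_right, slat_a, slat_b's own z axis and vertical below 0.08 rad and height (world z) of base_right between -0.005 and 0.005 m and x of base_right in the frame of base_left between -0.02 and 0.02 m and y of base_right in the frame of base_left between -0.102 and -0.066 m and angle between the x axis of base_right and the x axis of base_left, either way round below 0.15 rad and height (world z) of slat_a between 0.015 and 0.025 m and y of slat_a in the frame of base_left between -0.062 and -0.022 m and angle between the x axis of each of slat_a, slat_b and the y axis of base_left, either way round below 0.2 rad and height (world z) of slat_b between 0.015 and 0.025 m and y of slat_b in the frame of base_left between -0.062 and -0.022 m and ((x of slat_a in the frame of base_left between 0.024 and 0.064 m and x of slat_b in the frame of base_left between -0.064 and -0.024 m) or (x of slat_b in the frame of base_left between 0.024 and 0.064 m and x of slat_a in the frame of base_left between -0.064 and -0.024 m)) and contact force between the fingers and slat_a below 0.05 N and contact force between the fingers and slat_b below 0.05 N and world y of tray_lip below -0.42 m), for 0.2 s.
2. the cap slat lies flat on top, crosswise to the second layer, released, the press arm still clear (height (world z) of base_left between -0.005 and 0.005 m and angle between each of base_left, base_right, slat_a, slat_b, cap's own z axis and vertical below 0.08 rad and height (world z) of base_right between -0.005 and 0.005 m and x of base_right in the frame of base_left between -0.02 and 0.02 m and y of base_right in the frame of base_left between -0.102 and -0.066 m and angle between the x axis of base_right and the x axis of base_left, either way round below 0.15 rad and height (world z) of slat_a between 0.015 and 0.025 m and y of slat_a in the frame of base_left between -0.062 and -0.022 m and angle between the x axis of each of slat_a, slat_b and the y axis of base_left, either way round below 0.2 rad and height (world z) of slat_b between 0.015 and 0.025 m and y of slat_b in the frame of base_left between -0.062 and -0.022 m and ((x of slat_a in the frame of base_left between 0.024 and 0.064 m and x of slat_b in the frame of base_left between -0.064 and -0.024 m) or (x of slat_b in the frame of base_left between 0.024 and 0.064 m and x of slat_a in the frame of base_left between -0.064 and -0.024 m)) and height (world z) of cap between 0.035 and 0.045 m and x of cap in the frame of base_left between -0.025 and 0.025 m and y of cap in the frame of base_left between -0.064 and -0.02 m and angle between the x axis of cap and the x axis of base_left, either way round below 0.2 rad and contact force between the fingers and cap below 0.05 N and world y of tray_lip below -0.42 m), for 0.2 s.
At the end, for the whole second after the job is handed in: Crib of three flat crosswise layers at rest: narrow slats within 0.2 rad of square, 24 to 64 mm either side of the bottom pair's middle, 20 mm endwise; cap crosswise, within about 22 mm of centre; arm within 15 mm of its stop at the lip, the cap's middle at least 5 mm under the platen (height (world z) of base_left between -0.005 and 0.005 m and angle between each of base_left, base_right, slat_a, slat_b, cap's own z axis and vertical below 0.08 rad and height (world z) of base_right between -0.005 and 0.005 m and x of base_right in the frame of base_left between -0.02 and 0.02 m and y of base_right in the frame of base_left between -0.102 and -0.066 m and angle between the x axis of base_right and the x axis of base_left, either way round below 0.15 rad and height (world z) of slat_a between 0.015 and 0.025 m and y of slat_a in the frame of base_left between -0.062 and -0.022 m and angle between the x axis of each of slat_a, slat_b and the y axis of base_left, either way round below 0.2 rad and height (world z) of slat_b between 0.015 and 0.025 m and y of slat_b in the frame of base_left between -0.062 and -0.022 m and ((x of slat_a in the frame of base_left between 0.024 and 0.064 m and x of slat_b in the frame of base_left between -0.064 and -0.024 m) or (x of slat_b in the frame of base_left between 0.024 and 0.064 m and x of slat_a in the frame of base_left between -0.064 and -0.024 m)) and height (world z) of cap between 0.035 and 0.045 m and x of cap in the frame of base_left between -0.025 and 0.025 m and y of cap in the frame of base_left between -0.064 and -0.02 m and angle between the x axis of cap and the x axis of base_left, either way round below 0.2 rad and linear speed of each of slat_a, slat_b, cap below 0.02 m/s and world y of tray_lip above -0.32 m and velocity of joint swing_arm_arm between -0.02 and 0.02 rad/s and x of cap in the frame of platen_edge above 0.005 m); the robot touches nothing.
It also fails if it takes over 72 s, if anything falls off the work surface, if the arm or the gripper's body presses on something with over 40 N, if the wrist force passes 120 N, or if a joint passes its speed limit or range.

## Robot

A 6-joint arm with a two-finger parallel gripper is mounted at the origin on a cart in front of the work surface, level with it; the furniture and walls round the work are solid. World frame = base frame: x ahead of the robot, y to its left, z up, the work surface at z = 0. Lengths are in m, angles in rad, forces in N, time in s.
With the tool pointing down it reaches from about 0.35 to 0.775 m from the base axis. Payload 5.5 kg.
Tool frame: the origin (TCP) lies at the very end of the fingers, on their centre line; the grasp point (between the pads) lies 19 mm behind it; x points along the fingers, y is the direction in which the jaws open and shut, and the axes are right-handed (so a half turn about x gives the same grasp; the last joint's range is limited). The gripper opens to 85 mm and grips with 20 to 120 N. Pads are 22 mm wide; open, the fingers measure 114 mm over their backs; the gripper's body (76 mm by 85 mm) begins 54 mm behind the grasp point. The pads swing forward as they close: fully open they stand 13 mm farther back than shut.
Start: joints at [-1.415, 0.313, 0.046, 1.304, 0, 1.431], TCP at [0.168, -0.55, 0.231] pointing down, gripper open.
Joint ranges: [-2.76, 2.76], [-0.86, 1.69], [-1.03, 1.26], [-2.2, 2.34], [-1.47, 1.5], [-3.14, 3.14]. Speed limits (rad/s): [2.57, 2.57, 3.14, 3.14, 3.14, 3.14].

## Interface

Orientations are given as a unit quaternion [w, x, y, z].
In Python, from workcell import env gives the robot as it stands.
- The arm moves only by the tool drive_tool, never from a script. Its argument "plan" is a list that holds one entry, the list of rows, each a list of 7 numbers: the shift along the tool's x, y, z in cm, then the turn, a rotation vector about the tool's x, y, z in degrees, then the opening, from 0 (shut) to 1 (fully open). In form: [[[tx, ty, tz, wx, wy, wz, fingers], ...]]. A call has exactly 5 rows; each row shifts and turns the commanded pose from where the row before left it, along the tool's axes as they then stand; what a row does not reach is not made up. A row lasts 1/12 s, in which the tool goes at most 41.7 mm and 7.16 degrees, less where a joint would pass 70% of its speed; a pose out of reach is approached as far as the arm can. A call with a gripper value outside its range is refused whole. The fingers move at their own pace and stop on an object; "squeeze" is the grip in N (left out, the last holds). Time passes only in rows, so rows that do not move let the fingers close, or fill a call up. It gives the time, the measured TCP pose, the force and the opening at its end, in the units of the state.
- env.get_state(): the state, without advancing time (a new reading comes with each control period).
- env.read_camera(name): name is "scene" or "top" or "wrist"; returns the picture (400x640x3 uint8, red, green, blue); there is no depth.
- env.camera_model(name): a dict with "camera_matrix" (3x3 intrinsics, pixels), "camera_from_world" (4x4, takes a point from world to camera coordinates); the wrist camera has in their place "T_tool_cam" (4x4, takes a point from camera to tool coordinates, whose origin is the TCP and whose axes are the tool frame's). Camera axes: x right, y down, z forward; pixel columns grow to the right and rows downward; lengths in m; the calibration is good to about 2 mm. A picture is of the moment at which its call begins: read the wrist's pose just before it. camera_model takes no time and is no camera call.
- env.hand_in(): hands the job in, once; it reports no verdict.
The state is a dict: "clock": time; "joint_pos": joint angles; "qvel": joint speeds; "tau": joint torques, N m; "tcp_pos": TCP position; "orientation": TCP orientation; "wrist_force": force on the tool from outside, world axes, zero at the start; "ft_torque": the same for the moment, N m; "finger_gap": finger opening in m.
Only numpy, scipy, OpenCV 4.12 (cv2) and the standard library are available. Lean on these libraries where they do the work, as an engineer would, in place of code of your own. Each camera call takes 0.05 s, during which the arm holds its last target.

## Working session

There is one attempt and no reset: what is moved stays moved. The work goes in short steps, Python scripts to look and compute and a tool call to move; the robot and the scene stay as the last step left them, time stands still between calls to the robot, and variables do not carry over. Pictures are saved under pics/ and viewed, and the job is handed in when it is done.

Besides the shell and the picture viewer there is one more tool, called after "Emit:" as name(argument=value, ...), one argument or row to a line, values as JSON. drive_tool: Moves the arm, as the interface text tells. Its arguments: {"type":"object","properties":{"plan":{"type":"array","items":{"type":"array","items":{"type":"array","items":{"type":"number"}}}},"squeeze":{"type":"number"}},"required":["plan"]}

```bash
mkdir -p pics; ls; python3 - <<'E'
from workcell import env
import cv2,numpy as np
s=env.get_state(); print({k:np.round(v,3).tolist() for k,v in s.items()})
for n in ("scene","top"):
    cv2.imwrite(f"pics/{n}0.png",env.read_camera(n)[:,:,::-1]); m=env.camera_model(n); print(n,{k:np.round(v,4).tolist() for k,v in m.items()})
print(env.camera_model("wrist"))
E
```

```text
pics
{'clock': 0.0, 'joint_pos': [-1.415, 0.314, 0.045, 1.304, 0.0, 1.431], 'qvel': [-0.0, 0.0, -0.0, -0.001, -0.0, -0.0], 'tau': [-0.001, -48.063, 29.853, 0.019, -0.0, 0.0], 'tcp_pos': [0.168, -0.55, 0.23], 'orientation': [-0.104, -0.699, -0.105, 0.699], 'wrist_force': [-0.034, 0.606, 0.056], 'ft_torque': [-0.006, -0.002, 0.002], 'finger_gap': 0.086}
scene {'camera_matrix': [[484.3085, 0.0, 329.6138], [0.0, 484.3085, 211.2196], [0.0, 0.0, 1.0]], 'camera_from_world': [[-0.9029, -0.4296, -0.0117, 0.401], [-0.2222, 0.4899, -0.843, 0.306], [0.3679, -0.7586, -0.5378, 1.3452], [0.0, 0.0, 0.0, 1.0]]}
top {'camera_matrix': [[481.6115, 0.0, 328.3206], [0.0, 481.6115, 195.1054], [0.0, 0.0, 1.0]], 'camera_from_world': [[-0.3201, -0.9474, -0.0076, 0.0542], [-0.8395, 0.2873, -0.4611, 0.5199], [0.439, -0.1413, -0.8873, 1.3437], [0.0, 0.0, 0.0, 1.0]]}
{'camera_matrix': array([[292.76870284,   0.        , 318.81171055],
       [  0.        , 292.76870284, 201.18140675],
       [  0.        ,   0.        ,   1.        ]]), 'T_tool_cam': array([[ 3.47468942e-04, -3.12006728e-01,  9.50079829e-01,
        -1.43669745e-01],
       [ 9.99999903e-01,  3.66229096e-04, -2.45456181e-04,
        -4.89653152e-04],
       [-2.71362897e-04,  9.50079822e-01,  3.12006825e-01,
        -8.05988879e-02],
       [ 0.00000000e+00,  0.00000000e+00,  0.00000000e+00,
         1.00000000e+00]])}
```

View pics/scene0.png

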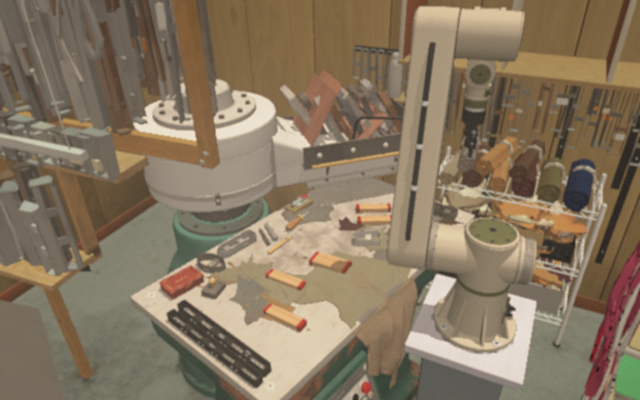

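View pics/top0.png

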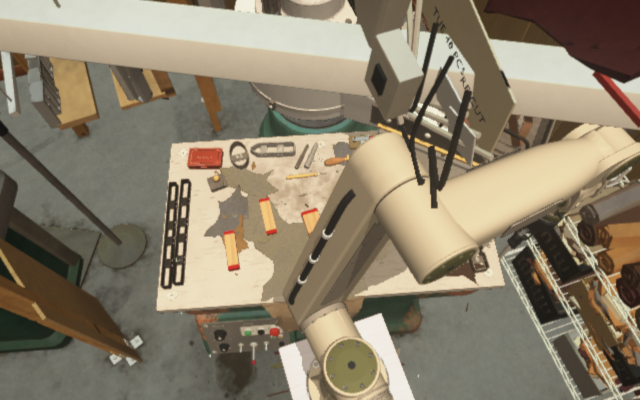

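The scene view shows three loose slats at about (285,279), (285,316) and (330,262). The last is wider, probably the cap. The base pair is near (374,208) and (374,220). In the top view the arm hides the base pair. Next I'll zoom in and measure.

```bash
cat > h.py <<'E'
import numpy as np,cv2
from scipy.spatial.transform import Rotation as R
from workcell import env
def ray(n,uv,st=None):
    m=env.camera_model(n);K=m["camera_matrix"]
    d=np.linalg.inv(K)@np.array([uv[0],uv[1],1.])
    if "camera_from_world" in m:
        T=np.linalg.inv(m["camera_from_world"])
    else:
        q=st["orientation"];T=np.eye(4);T[:3,:3]=R.from_quat([q[1],q[2],q[3],q[0]]).as_matrix();T[:3,3]=st["tcp_pos"]
        T=T@m["T_tool_cam"]
    return T[:3,3],T[:3,:3]@d
def onz(n,uv,z,st=None):
    c,d=ray(n,uv,st);return c+d*(z-c[2])/d[2]
def proj(n,p,st=None):
    m=env.camera_model(n)
    if "camera_from_world" in m:T=m["camera_from_world"]
    else:
        q=st["orientation"];T=np.eye(4);T[:3,:3]=R.from_quat([q[1],q[2],q[3],q[0]]).as_matrix();T[:3,3]=st["tcp_pos"];T=np.linalg.inv(T@m["T_tool_cam"])
    v=m["camera_matrix"]@(T@np.r_[p,1])[:3];return v[:2]/v[2]
def masks(im):
    h=cv2.cvtColor(im,cv2.COLOR_RGB2HSV)
    red=((h[...,0]<6)|(h[...,0]>174))&(h[...,1]>150)&(h[...,2]>90)
    wood=(h[...,0]>=10)&(h[...,0]<=24)&(h[...,1]>90)&(h[...,2]>150)
    return red.astype(np.uint8),wood.astype(np.uint8)
def blobs(m,amin=8):
    n,l,s,c=cv2.connectedComponentsWithStats(m)
    return [(s[i].tolist(),c[i].round(1).tolist()) for i in range(1,n) if s[i][4]>=amin]
E
python3 - <<'E'
from h import *
s=cv2.imread("pics/scene0.png");t=cv2.imread("pics/top0.png")
cv2.imwrite("pics/sz.png",cv2.resize(s[180:340,220:420],None,fx=4,fy=3.7,interpolation=cv2.INTER_CUBIC)[:600])
cv2.imwrite("pics/tz.png",cv2.resize(t[180:290,200:340],None,fx=5,fy=5,interpolation=cv2.INTER_CUBIC))
for n,i in(("scene",s),("top",t)):
    r,w=masks(i[:,:,::-1]); print(n)
    for st,c in blobs(r,6):
        print(st,c,onz(n,c,.02).round(3))
E
```

```text
scene
[357, 205, 2, 5, 9] [357.4, 207.2] [ 0.513 -0.388  0.02 ]
[388, 204, 2, 5, 6] [388.7, 205.8] [ 0.41  -0.446  0.02 ]
[358, 217, 3, 6, 11] [358.9, 219.5] [ 0.476 -0.313  0.02 ]
[310, 253, 7, 9, 13] [312.8, 257.0] [ 0.527 -0.049  0.02 ]
[343, 262, 7, 10, 21] [346.5, 266.6] [ 0.409 -0.049  0.02 ]
[266, 270, 6, 6, 8] [268.1, 272.8] [0.617 0.079 0.02 ]
[298, 281, 7, 8, 27] [301.2, 284.6] [0.498 0.085 0.02 ]
[264, 305, 6, 7, 9] [265.8, 308.1] [0.542 0.215 0.02 ]
[298, 320, 8, 9, 37] [301.4, 323.9] [0.421 0.227 0.02 ]
[591, 325, 13, 37, 120] [597.3, 341.6] [-0.304 -0.04   0.02 ]
[600, 338, 12, 22, 58] [606.1, 348.4] [-0.324 -0.024  0.02 ]
[587, 370, 8, 17, 35] [590.5, 377.0] [-0.291  0.089  0.02 ]
[362, 383, 9, 10, 72] [365.9, 387.3] [0.186 0.343 0.02 ]
top
[599, 73, 41, 48, 318] [620.1, 94.9] [ 0.609 -1.283  0.02 ]
[632, 119, 7, 7, 7] [635.0, 122.0] [ 0.487 -1.262  0.02 ]
[192, 149, 28, 15, 182] [206.0, 155.6] [0.846 0.218 0.02 ]
[259, 198, 10, 4, 19] [263.5, 199.2] [0.617 0.074 0.02 ]
[302, 209, 15, 6, 33] [309.0, 211.0] [ 0.528 -0.055  0.02 ]
[266, 229, 11, 6, 36] [271.1, 231.6] [0.498 0.081 0.02 ]
[224, 230, 10, 4, 23] [228.6, 231.7] [0.541 0.209 0.02 ]
[228, 265, 11, 6, 45] [233.2, 267.2] [0.421 0.223 0.02 ]
[270, 328, 9, 8, 59] [274.0, 331.5] [0.194 0.157 0.02 ]
[252, 361, 3, 3, 9] [253.0, 362.0] [0.131 0.236 0.02 ]
```

View pics/sz.png

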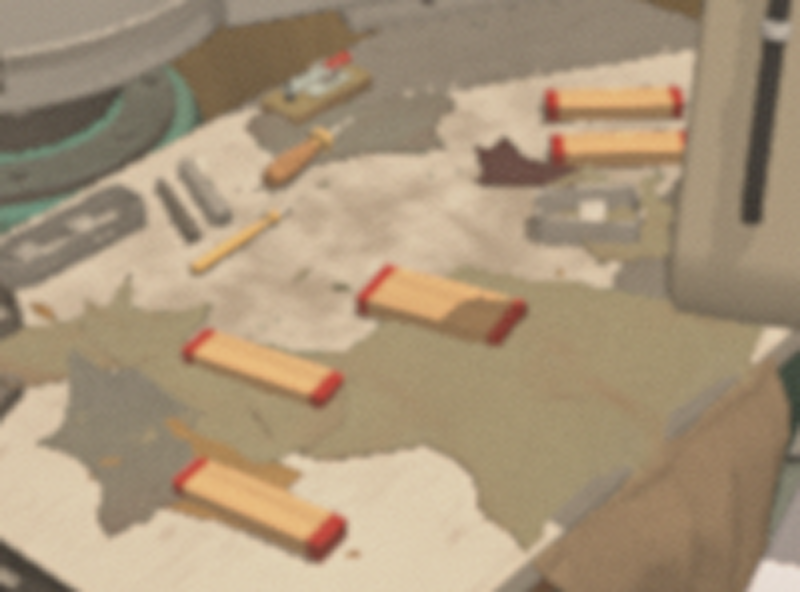

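View pics/tz.png

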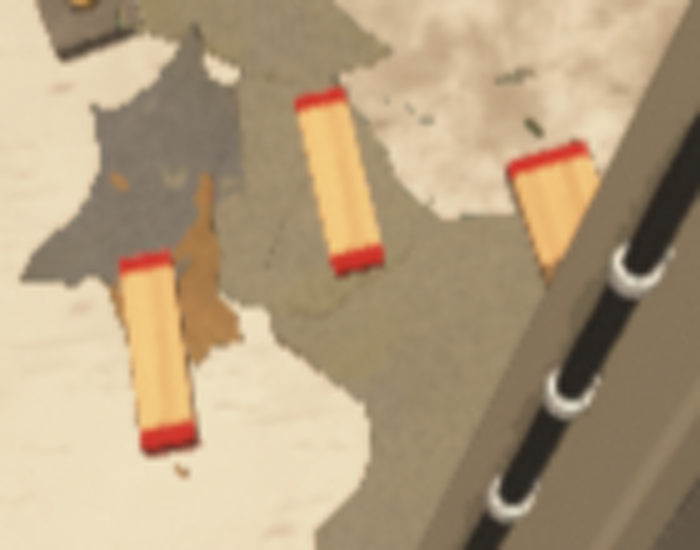

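```bash
python3 - <<'E'
from h import *
s=cv2.imread("pics/scene0.png");t=cv2.imread("pics/top0.png")
cv2.imwrite("pics/sl.png",cv2.resize(s[90:230,250:450],None,fx=4,fy=4,interpolation=cv2.INTER_CUBIC))
cv2.imwrite("pics/tl.png",cv2.resize(t[60:210,340:540],None,fx=4,fy=4,interpolation=cv2.INTER_CUBIC))
st=env.get_state();q=st["orientation"];print(R.from_quat([q[1],q[2],q[3],q[0]]).as_matrix().round(3))
E
```

```text
[[-0.     0.292 -0.957]
 [ 0.002 -0.957 -0.292]
 [-1.    -0.002 -0.   ]]
```

View pics/sl.png

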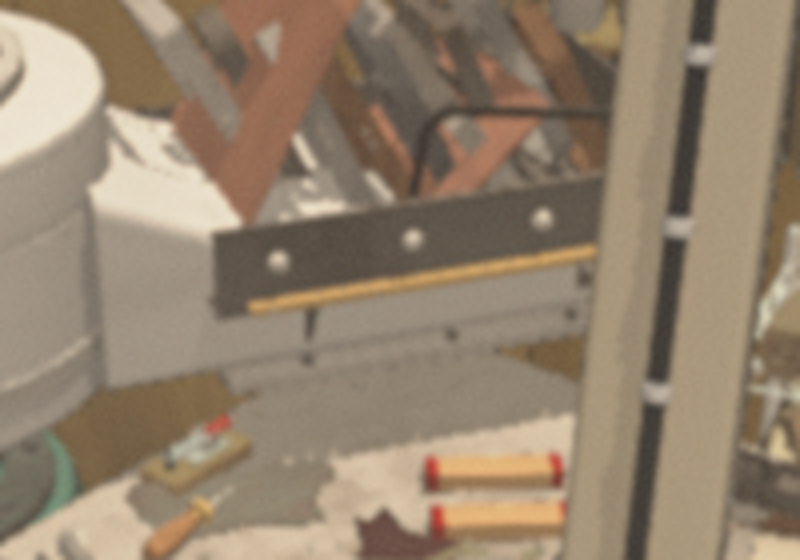

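View pics/tl.png

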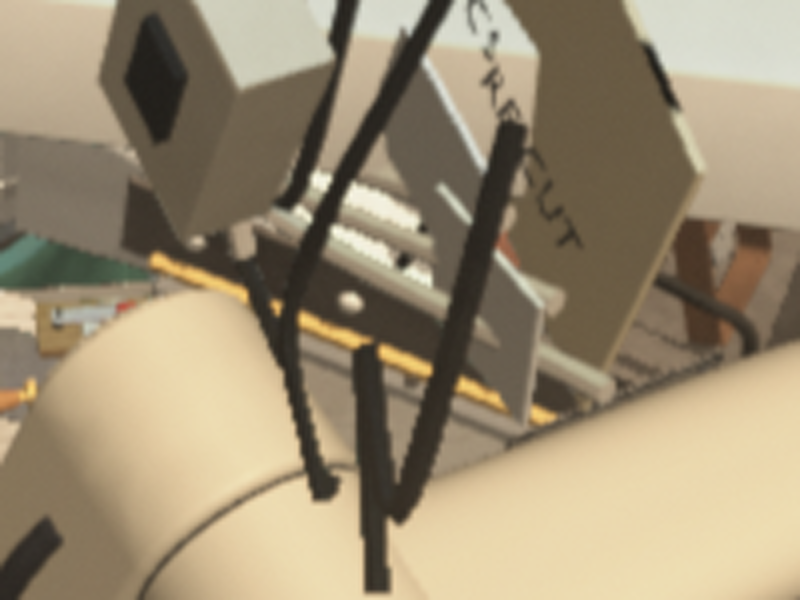

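The zoom shows the dark lip's top edge running from (304,149) to (400,134). The base pair lies below it. I'll cast the edge at z=0.254 and check it against the lip size and column offset.

```bash
python3 - <<'E'
from h import *
a=onz("scene",(303.7,148.9),.254);b=onz("scene",(400,134.2),.254);print(a,b)
u=(b-a)/np.linalg.norm(b-a);m=a+.254*u;print("mid",m,"free end",a+.508*u,"ang",np.degrees(np.arctan2(-u[1],-u[0])))
yl=-u;xl=np.array([yl[1],-yl[0],0]);print("col",m+.183*xl+.554*yl)
print("start lip?")
E
```

```text
[ 0.69474852 -0.32094332  0.254     ] [ 0.42631843 -0.58027744  0.254     ]
mid [ 0.51207505 -0.49742675  0.254     ] free end [ 0.32940157 -0.67391018  0.254     ] ang 44.01260964909108
col [ 1.03765604 -0.24410952  0.254     ]
start lip?
```

```bash
cat > plan.py <<'E'
from h import *
import json
def pose(st=None):
    st=st or env.get_state();q=st["orientation"]
    return np.array(st["tcp_pos"]),R.from_quat([q[1],q[2],q[3],q[0]])
def Rt(yaw,tilt=0):
    # tool x down, y at yaw(deg); tilt: rotation about tool y (deg)
    c,s=np.cos(np.radians(yaw)),np.sin(np.radians(yaw))
    x=np.array([0,0,-1.]);y=np.array([c,s,0]);z=np.cross(x,y)
    return R.from_matrix(np.stack([x,y,z],1))*R.from_euler('y',tilt,degrees=True)
def plan(wps,start=None,step=4.0,turn=6.9):
    """wps: list of (xyz,yaw,tilt,grip[,rows])"""
    p,r=start or pose();rows=[];p=p.copy()
    for w in wps:
        P=np.array(w[0]);T=Rt(w[1],w[2]);g=w[3]
        rv=(r.inv()*T).as_rotvec(degrees=True)
        if len(w)>5 and w[5]: # force sense
            pass
        n=max(int(np.ceil(np.linalg.norm(P-p)*100/step)),int(np.ceil(np.linalg.norm(rv)/turn)),1)
        if len(w)>4 and w[4]: n=max(n,w[4])
        for k in range(n):
            d=r.inv().apply((P-p)/(n-k))*100
            t=(r.inv()*T).as_rotvec(degrees=True)/(n-k)
            d=np.round(d,1);t=np.round(t,1)
            rows.append([*d.tolist(),*t.tolist(),g])
            p=p+r.apply(d)/100;r=r*R.from_rotvec(t,degrees=True)
    g=wps[-1][3]
    while len(rows)%5: rows.append([0,0,0,0,0,0,g])
    for i in range(0,len(rows),5):
        print("[["+",".join("["+",".join("%g"%(v+0.) for v in x)+"]" for x in rows[i:i+5])+"]]")
    print("end",p.round(4), len(rows)/12)
E
python3 -c "
from plan import *
plan([((.481,.2185,.13),83.8,0,1)])"
```

```text
[[[0.4,-2.8,-2.3,-6.8,0,0,1],[0.4,-2.5,-2.6,-6.8,0,0,1],[0.4,-2.2,-2.9,-6.8,0,0,1],[0.4,-1.8,-3.1,-6.8,0,0,1],[0.5,-1.4,-3.3,-6.8,0,0,1]]]
[[[0.4,-1,-3.4,-6.8,0,0,1],[0.5,-0.6,-3.6,-6.8,0,0,1],[0.4,-0.2,-3.6,-6.8,0,0,1],[0.5,0.2,-3.6,-6.8,0,0,1],[0.4,0.6,-3.6,-6.8,0,0,1]]]
[[[0.5,1.1,-3.4,-6.8,0,0,1],[0.4,1.5,-3.3,-6.8,0,0,1],[0.5,1.8,-3.1,-6.8,0,0,1],[0.4,2.2,-2.9,-6.8,0,0,1],[0.5,2.5,-2.6,-6.9,0,0,1]]]
[[[0.4,2.8,-2.3,-6.8,0,0,1],[0.5,3.1,-1.9,-6.9,0,0,1],[0.4,3.3,-1.5,-6.8,0,0,1],[0.5,3.4,-1.1,-6.9,0,0,1],[0.4,3.5,-0.7,-6.8,0,0,1]]]
[[[0.5,3.6,-0.3,-6.9,0,0,1],[0.4,3.6,0.1,-6.8,0,0,1],[0.5,3.5,0.5,-6.9,0,-0.1,1],[0,0,0,0,0,0,1],[0,0,0,0,0,0,1]]]
end [0.4807 0.2181 0.1297] 2.0833333333333335
```

Emit:
drive_tool(
  plan=[
    [[0.4,-2.8,-2.3,-6.8,0,0,1],[0.4,-2.5,-2.6,-6.8,0,0,1],[0.4,-2.2,-2.9,-6.8,0,0,1],[0.4,-1.8,-3.1,-6.8,0,0,1],[0.5,-1.4,-3.3,-6.8,0,0,1]],
  ],
)

```text
clock: 0.52
tcp_pos: [0.2368, -0.3816, 0.2097]
orientation: [0.306, 0.638, 0.306, -0.638]
wrist_force: [1.0, -1.7, 0.5]
finger_gap: 0.0855
```

Emit:
drive_tool(
  plan=[
    [[0.4,-1,-3.4,-6.8,0,0,1],[0.5,-0.6,-3.6,-6.8,0,0,1],[0.4,-0.2,-3.6,-6.8,0,0,1],[0.5,0.2,-3.6,-6.8,0,0,1],[0.4,0.6,-3.6,-6.8,0,0,1]],
  ],
)

```text
clock: 0.93
tcp_pos: [0.3048, -0.2144, 0.1878]
orientation: [0.479, 0.52, 0.479, -0.52]
wrist_force: [0.2, -0.0, 0.2]
finger_gap: 0.0856
```

Emit:
drive_tool(
  plan=[
    [[0.5,1.1,-3.4,-6.8,0,0,1],[0.4,1.5,-3.3,-6.8,0,0,1],[0.5,1.8,-3.1,-6.8,0,0,1],[0.4,2.2,-2.9,-6.8,0,0,1],[0.5,2.5,-2.6,-6.9,0,0,1]],
  ],
)

```text
clock: 1.35
tcp_pos: [0.3729, -0.0474, 0.1651]
orientation: [0.611, 0.357, 0.61, -0.357]
wrist_force: [0.8, -0.6, -0.1]
finger_gap: 0.0854
```

Emit:
drive_tool(
  plan=[
    [[0.4,2.8,-2.3,-6.8,0,0,1],[0.5,3.1,-1.9,-6.9,0,0,1],[0.4,3.3,-1.5,-6.8,0,0,1],[0.5,3.4,-1.1,-6.9,0,0,1],[0.4,3.5,-0.7,-6.8,0,0,1]],
  ],
)

```text
clock: 1.77
tcp_pos: [0.4413, 0.1194, 0.1427]
orientation: [0.688, 0.161, 0.689, -0.161]
wrist_force: [1.2, -0.8, 0.4]
finger_gap: 0.0853
```

Emit:
drive_tool(
  plan=[
    [[0.5,3.6,-0.3,-6.9,0,0,1],[0.4,3.6,0.1,-6.8,0,0,1],[0.5,3.5,0.5,-6.9,0,-0.1,1],[0,0,0,0,0,0,1],[0,0,0,0,0,0,1]],
  ],
)

```text
clock: 2.18
tcp_pos: [0.4804, 0.219, 0.1281]
orientation: [0.705, 0.036, 0.707, -0.038]
wrist_force: [0.0, -0.0, -0.7]
finger_gap: 0.0854
```

```bash
python3 - <<'E'
from h import *
import pickle
st=env.get_state()
ims={}
for n in("wrist","top","scene"):
    ims[n]=env.read_camera(n);cv2.imwrite(f"pics/{n}1.png",ims[n][:,:,::-1])
pickle.dump(st,open("st1.pkl","wb"))
for n in ims:
    r,w=masks(ims[n]);print(n)
    for b,c in blobs(r,6):
        p=onz(n,c,.02,st)
        if .2<p[0]<.9 and abs(p[1])<.7: print(b,c,p.round(4))
s,t=ims["scene"][:,:,::-1],ims["top"][:,:,::-1]
a=cv2.resize(s[180:260,320:440],None,fx=5,fy=5,interpolation=cv2.INTER_CUBIC)
cv2.imwrite("pics/s1z.png",a)
cv2.imwrite("pics/t1z.png",cv2.resize(t[120:280,290:490],None,fx=4,fy=3.7,interpolation=cv2.INTER_CUBIC))
E
```

```text
wrist
[297, 126, 40, 14, 555] [316.3, 132.5] [0.4224 0.2234 0.02  ]
[0, 142, 27, 15, 342] [11.8, 149.0] [ 0.4091 -0.0378  0.02  ]
[156, 222, 38, 16, 462] [174.3, 230.6] [0.4979 0.0814 0.02  ]
[299, 253, 34, 10, 335] [315.4, 257.5] [0.5397 0.2099 0.02  ]
[18, 264, 57, 14, 511] [46.1, 270.7] [ 0.5269 -0.0552  0.02  ]
top
[370, 136, 9, 3, 24] [373.8, 137.0] [ 0.7294 -0.3586  0.02  ]
[209, 150, 12, 11, 47] [214.6, 154.9] [0.8389 0.1892 0.02  ]
[403, 182, 8, 8, 26] [406.3, 185.2] [ 0.5138 -0.3912  0.02  ]
[259, 198, 10, 4, 20] [263.5, 199.2] [0.6175 0.0738 0.02  ]
[386, 198, 8, 8, 27] [389.4, 201.1] [ 0.4768 -0.3156  0.02  ]
[302, 209, 15, 6, 33] [309.0, 211.0] [ 0.5279 -0.055   0.02  ]
[431, 208, 5, 4, 16] [432.8, 209.4] [ 0.4032 -0.4375  0.02  ]
[414, 220, 9, 9, 36] [417.9, 224.1] [ 0.3708 -0.3708  0.02  ]
[312, 240, 17, 8, 61] [320.3, 243.8] [ 0.4076 -0.0541  0.02  ]
scene
[357, 205, 2, 6, 9] [357.6, 207.3] [ 0.5121 -0.3879  0.02  ]
[388, 204, 2, 5, 6] [388.7, 205.8] [ 0.4097 -0.446   0.02  ]
[358, 217, 3, 6, 11] [358.7, 219.6] [ 0.4763 -0.3124  0.02  ]
[391, 216, 2, 6, 7] [391.6, 218.4] [ 0.3712 -0.3688  0.02  ]
[310, 253, 7, 9, 13] [312.5, 257.2] [ 0.5278 -0.0476  0.02  ]
[343, 262, 8, 10, 32] [346.7, 266.4] [ 0.4085 -0.0507  0.02  ]
[298, 281, 7, 8, 27] [301.2, 284.6] [0.4978 0.085  0.02  ]
[265, 305, 6, 5, 7] [267.7, 306.6] [0.5398 0.2076 0.02  ]
[298, 320, 7, 10, 29] [301.1, 323.9] [0.4219 0.2269 0.02  ]
```

View pics/wrist1.png

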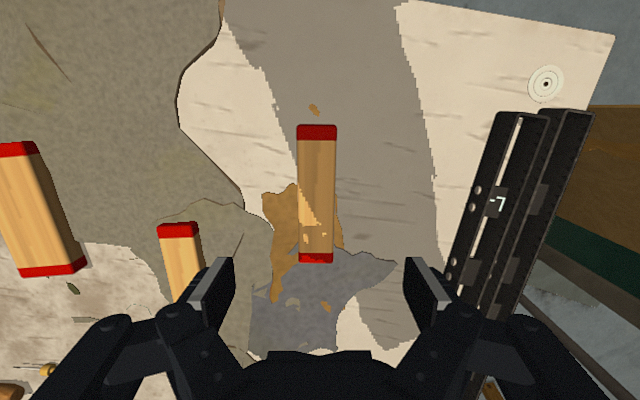

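View pics/t1z.png

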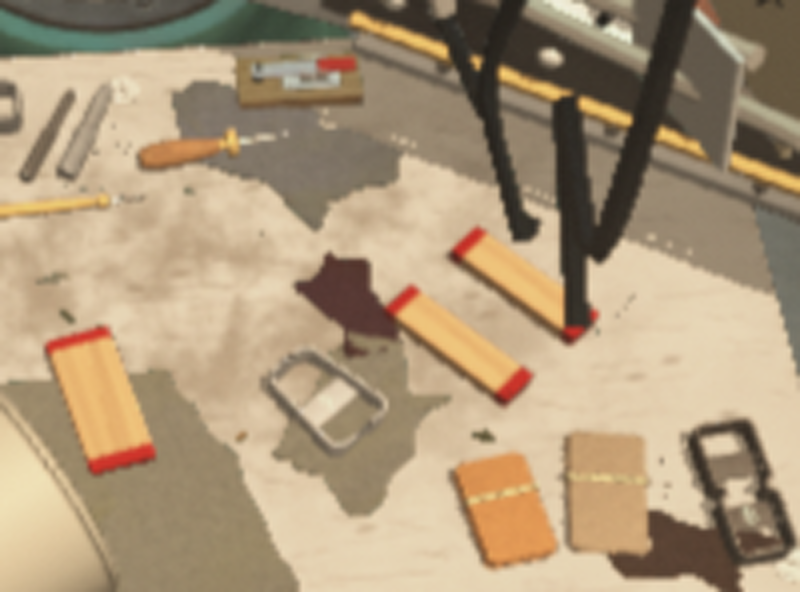

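View pics/s1z.png

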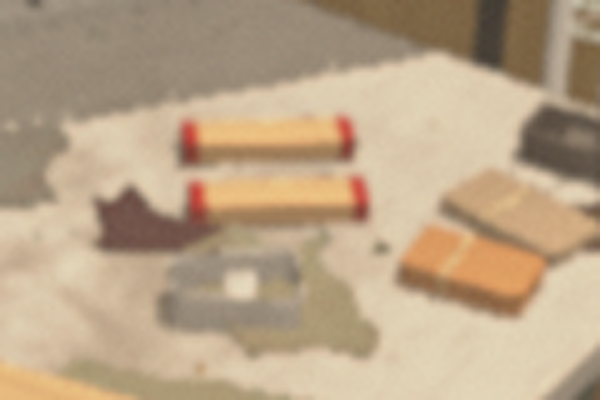

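The wrist view shows slat 2 between the fingers, with its ends at (316,132) and (315,257). Its centre is (0.481, 0.217) and its yaw about -6.5°. Views agree on the base pair: middle about (0.4435, -0.3795), heading about 28°. The measured spacing matches 84 mm.

```bash
python3 -c "
from plan import *
print(pose()[0],env.get_state()['clock'])
plan([((.481,.217,.03),83.5,0,.8),((.481,.217,.005),83.5,0,.8,2)])"
```

```text
[0.48010729 0.21668296 0.12899875] 2.3333
[[[3.3,0,0,0.1,0,0,0.8],[3.3,0,0,0.1,0,0.1,0.8],[3.3,0.1,0.1,0.1,-0.1,0,0.8],[1.2,0,0,0,0,0,0.8],[1.3,0,0,0,0,0,0.8]]]
end [0.4811 0.2174 0.005 ] 0.4166666666666667
```

Emit:
drive_tool(
  plan=[
    [[3.3,0,0,0,0,0,0.8],[3.3,0,0,0,0,0,0.8],[3.3,0,0.1,0,0,0,0.8],[1.2,0,0,0,0,0,0.8],[1.3,0,0,0,0,0,0.8]],
  ],
)

```text
clock: 2.75
tcp_pos: [0.4803, 0.2153, 0.0039]
orientation: [0.705, 0.038, 0.707, -0.04]
wrist_force: [-0.3, 0.5, 0.2]
finger_gap: 0.0683
```

Emit:
drive_tool(
  plan=[
    [[0,0,0,0,0,0,0.2],[0,0,0,0,0,0,0.2],[0,0,0,0,0,0,0.2],[0,0,0,0,0,0,0.2],[0,0,0,0,0,0,0.2]],
  ],
  squeeze=50,
)

```text
clock: 3.17
tcp_pos: [0.4828, 0.2171, 0.0066]
orientation: [0.707, 0.038, 0.705, -0.039]
wrist_force: [-0.3, 0.2, 4.0]
finger_gap: 0.0329
```

```bash
python3 -c "
from plan import *
print(pose()[0],env.get_state()['clock'])
plan([((.4828,.2171,.09),83.5,0,.2),((.4824,-.3589,.09),28,0,.2)])"
```

```text
[0.48279586 0.21713602 0.00658044] 3.1667
[[[-2.8,0,0,0.1,0,0,0.2],[-2.8,0,0,0.1,0.1,0,0.2],[-2.7,0,0,0.1,0,0.1,0.2],[0,-3.8,0.4,3.7,0,0,0.2],[0,-3.8,0.7,3.7,0,0,0.2]]]
[[[0,-3.7,0.9,3.7,0,0,0.2],[0,-3.7,1.2,3.7,0,0,0.2],[0,-3.6,1.4,3.7,0,0,0.2],[0,-3.5,1.6,3.7,0,0,0.2],[0,-3.4,1.8,3.7,0,0,0.2]]]
[[[0,-3.2,2.1,3.7,0,0,0.2],[0,-3.1,2.3,3.7,0,0,0.2],[0,-2.9,2.4,3.7,0,0,0.2],[0,-2.8,2.6,3.7,0,0,0.2],[0,-2.6,2.8,3.7,0,0,0.2]]]
[[[0,-2.4,3,3.7,0,0,0.2],[0,-2.2,3.2,3.7,0,0,0.2],[-0.1,-2.1,3.2,3.7,0,0,0.2],[0,0,0,0,0,0,0.2],[0,0,0,0,0,0,0.2]]]
end [ 0.4821 -0.3586  0.0902] 1.6666666666666667
```

Emit:
drive_tool(
  plan=[
    [[-2.8,0,0,0,0,0,0.2],[-2.8,0,0,0,0,0,0.2],[-2.7,0,0,0,0,0,0.2],[0,-3.8,0.4,3.7,0,0,0.2],[0,-3.8,0.7,3.7,0,0,0.2]],
  ],
)

```text
clock: 3.58
tcp_pos: [0.4843, 0.1415, 0.0914]
orientation: [0.705, 0.083, 0.7, -0.083]
wrist_force: [0.3, -1.6, -1.4]
finger_gap: 0.0326
```

Emit:
drive_tool(
  plan=[
    [[0,-3.7,0.9,3.7,0,0,0.2],[0,-3.7,1.2,3.7,0,0,0.2],[0,-3.6,1.4,3.7,0,0,0.2],[0,-3.5,1.6,3.7,0,0,0.2],[0,-3.4,1.8,3.7,0,0,0.2]],
  ],
)

```text
clock: 4.0
tcp_pos: [0.4826, -0.054, 0.0897]
orientation: [0.68, 0.196, 0.679, -0.197]
wrist_force: [0.2, 0.0, -1.2]
finger_gap: 0.0331
```

Emit:
drive_tool(
  plan=[
    [[0,-3.2,2.1,3.7,0,0,0.2],[0,-3.1,2.3,3.7,0,0,0.2],[0,-2.9,2.4,3.7,0,0,0.2],[0,-2.8,2.6,3.7,0,0,0.2],[0,-2.6,2.8,3.7,0,0,0.2]],
  ],
)

```text
clock: 4.42
tcp_pos: [0.4838, -0.2451, 0.0899]
orientation: [0.64, 0.302, 0.638, -0.304]
wrist_force: [0.9, -0.0, -0.4]
finger_gap: 0.0325
```

Emit:
drive_tool(
  plan=[
    [[0,-2.4,3,3.7,0,0,0.2],[0,-2.2,3.2,3.7,0,0,0.2],[0,-2.1,3.2,3.7,0,0,0.2],[0,0,0,0,0,0,0.2],[0,0,0,0,0,0,0.2]],
  ],
)

```text
clock: 4.83
tcp_pos: [0.4843, -0.361, 0.0896]
orientation: [0.607, 0.363, 0.606, -0.364]
wrist_force: [0.2, 0.5, -0.7]
finger_gap: 0.0331
```

```bash
python3 - <<'E'
from plan import *
st=env.get_state();im=env.read_camera("wrist");cv2.imwrite("pics/w2.png",im[:,:,::-1])
print(st["tcp_pos"],st["wrist_force"],st["finger_gap"],Rt(28).inv()*pose(st)[1]  and (Rt(28).inv()*pose(st)[1]).as_rotvec(degrees=True))
r,w=masks(im)
for b,c in blobs(r,20): print(b,c,onz("wrist",c,.02,st).round(4),onz("wrist",c,.1,st).round(4))
E
```

```text
[ 0.48434652 -0.36102168  0.08960072] [ 0.16657789  0.45971902 -0.7192785 ] 0.03308151136157917 [-0.1664346  -0.15335076 -0.03617997]
[166, 137, 22, 46, 671] [176.1, 159.4] [ 0.3726 -0.3726  0.02  ] [ 0.4004 -0.3413  0.1   ]
[281, 138, 77, 28, 2051] [319.2, 151.9] [ 0.4624 -0.3183  0.02  ] [ 0.4565 -0.3074  0.1   ]
[180, 243, 18, 37, 479] [188.5, 260.8] [ 0.4099 -0.4478  0.02  ] [ 0.4237 -0.3883  0.1   ]
[550, 324, 44, 30, 634] [570.9, 338.3] [ 0.7435 -0.3591  0.02  ] [ 0.632  -0.3329  0.1   ]
```

View pics/w2.png

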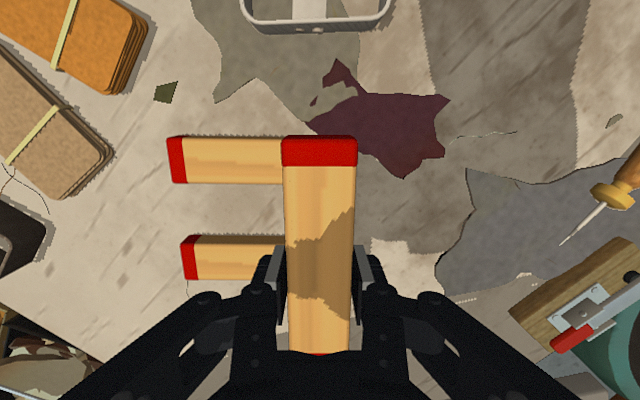

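The held slat hangs at (282-357, 137-355) across the base ends at (176,159) and (188,261). The base position checks out, with the slat 46 mm from the middle. Lowering it now.

Emit:
drive_tool(
  plan=[
    [[2,0,0,0,0,0,0.2],[2,0,0,0,0,0,0.2],[1.2,0,0,0,0,0,0.2],[0.6,0,0,0,0,0,0.2],[0.4,0,0,0,0,0,0.2]],
  ],
)

```text
clock: 5.3
tcp_pos: [0.4842, -0.3567, 0.0267]
orientation: [0.607, 0.361, 0.608, -0.362]
wrist_force: [-0.4, 0.1, -0.2]
finger_gap: 0.0327
```

Emit:
drive_tool(
  plan=[
    [[0,0,0,0,0,0,0.65],[0,0,0,0,0,0,0.65],[0,0,0,0,0,0,0.65],[0,0,0,0,0,0,0.65],[-1,0,0,0,0,0,0.65]],
  ],
)

```text
clock: 5.72
tcp_pos: [0.4838, -0.358, 0.0365]
orientation: [0.607, 0.362, 0.608, -0.363]
wrist_force: [-0.5, -0.3, 1.3]
finger_gap: 0.0556
```

```bash
python3 -c "
from plan import *
print(pose()[0],env.get_state()['clock'])
p=pose()[0]
plan([((p[0],p[1],.11),28,0,.8),((.5575,.0795,.11),87.1,0,.8),((.5575,.0795,.05),87.1,0,.8)])"
```

```text
[ 0.48375826 -0.35795717  0.03653968] 5.7167
[[[-3.7,0,0,0.2,0,0.1,0.8],[-3.6,0,0,0.1,0,0,0.8],[0,2.3,-2.9,-4.9,0,0,0.8],[0,2.5,-2.7,-4.9,0,0,0.8],[0,2.7,-2.5,-4.9,0,0,0.8]]]
[[[0,2.9,-2.3,-4.9,0,0,0.8],[0,3.1,-2,-4.9,0,0,0.8],[0,3.3,-1.7,-4.9,0,0,0.8],[0,3.4,-1.5,-4.9,0,0,0.8],[0,3.5,-1.1,-5,0,0,0.8]]]
[[[0,3.6,-0.8,-4.9,0,0,0.8],[0,3.7,-0.6,-5,0,0,0.8],[0,3.7,-0.2,-4.9,0,0,0.8],[0,3.7,0.1,-5,0,0,0.8],[3,0,0,0,0,0,0.8]]]
[[[3,0,0,0,0,0,0.8],[0,0,0,0,0,0,0.8],[0,0,0,0,0,0,0.8],[0,0,0,0,0,0,0.8],[0,0,0,0,0,0,0.8]]]
end [0.5576 0.0798 0.0497] 1.6666666666666667
```

Emit:
drive_tool(
  plan=[
    [[-3.7,0,0,0,0,0,0.8],[-3.6,0,0,0,0,0,0.8],[0,2.3,-2.9,-4.9,0,0,0.8],[0,2.5,-2.7,-4.9,0,0,0.8],[0,2.7,-2.5,-4.9,0,0,0.8]],
  ],
)

```text
clock: 6.13
tcp_pos: [0.5038, -0.2496, 0.1124]
orientation: [0.65, 0.28, 0.647, -0.282]
wrist_force: [1.5, 0.4, -0.5]
finger_gap: 0.068
```

Emit:
drive_tool(
  plan=[
    [[0,2.9,-2.3,-4.9,0,0,0.8],[0,3.1,-2,-4.9,0,0,0.8],[0,3.3,-1.7,-4.9,0,0,0.8],[0,3.4,-1.5,-4.9,0,0,0.8],[0,3.5,-1.1,-4.8,0,0,0.8]],
  ],
)

```text
clock: 6.55
tcp_pos: [0.5328, -0.0654, 0.1112]
orientation: [0.694, 0.136, 0.693, -0.138]
wrist_force: [1.1, 0.4, 0.5]
finger_gap: 0.068
```

Emit:
drive_tool(
  plan=[
    [[0,3.6,-0.8,-4.8,0,0,0.8],[0,3.7,-0.6,-4.8,0,0,0.8],[0,3.7,-0.2,-4.8,0,0,0.8],[0,3.6,0.1,-4.8,0,0,0.8],[3,0,0,0,0,0,0.8]],
  ],
)

```text
clock: 6.97
tcp_pos: [0.5625, 0.0842, 0.0859]
orientation: [0.711, 0.018, 0.702, -0.017]
wrist_force: [1.6, -0.4, 0.1]
finger_gap: 0.0679
```

```bash
python3 - <<'E'
from plan import *
st=env.get_state();im=env.read_camera("wrist");cv2.imwrite("pics/w3.png",im[:,:,::-1])
print(st["tcp_pos"],st["clock"])
r,w=masks(im)
for b,c in blobs(r,20): print(b,c,onz("wrist",c,.02,st).round(4))
plan([((.5578,.0775,.006),86.5,0,.8)])
E
```

```text
[0.56254622 0.0842065  0.08591651] 6.9667
[285, 119, 48, 19, 809] [308.5, 127.2] [0.4979 0.081  0.02  ]
[92, 167, 73, 17, 932] [129.1, 175.8] [ 0.526 -0.052  0.02 ]
[288, 268, 40, 10, 280] [307.3, 273.0] [0.6143 0.073  0.02  ]
[[[3.6,-0.2,0.1,0.2,0,0,0.8],[3.5,-0.2,0,0.3,0,0.1,0.8],[0,0,0,0,0,0,0.8],[0,0,0,0,0,0,0.8],[0,0,0,0,0,0,0.8]]]
end [0.5577 0.0775 0.0061] 0.4166666666666667
```

View pics/w3.png

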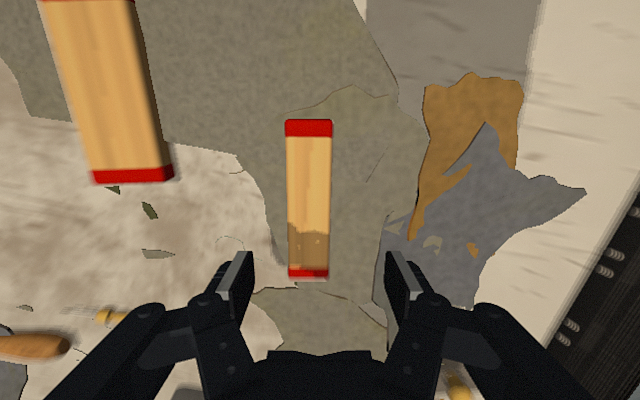

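Slat 1 is centred between the fingers, with ends at (308,127) and (307,273). That puts its centre at (0.556, 0.077). Descend and grip.

Emit:
drive_tool(
  plan=[
    [[3,-0.2,0.1,0,0,0,0.8],[2.5,-0.2,0.1,0.5,0,0,0.8],[1.5,0,0,0,0,0,0.8],[0,0,0,0,0,0,0.2],[0,0,0,0,0,0,0.2]],
  ],
)

```text
clock: 7.43
tcp_pos: [0.5579, 0.0736, 0.0097]
orientation: [0.706, 0.023, 0.707, -0.025]
wrist_force: [0.8, 0.3, -0.1]
finger_gap: 0.045
```

Emit:
drive_tool(
  plan=[
    [[0,0,0,0,0,0,0.2],[0,0,0,0,0,0,0.2],[0,0,0,0,0,0,0.2],[0,0,0,0,0,0,0.2],[0,0,0,0,0,0,0.2]],
  ],
)

```text
clock: 7.85
tcp_pos: [0.56, 0.0739, 0.0113]
orientation: [0.708, 0.023, 0.706, -0.025]
wrist_force: [-1.8, -0.3, 6.4]
finger_gap: 0.0323
```

```bash
python3 -c "
from plan import *
print(pose()[0],env.get_state()['clock'],env.get_state()['wrist_force'],env.get_state()['finger_gap'])
p=pose()[0]
plan([((p[0],p[1],.1),86.5,0,.2),((.405,-.401,.1),28,0,.2)])"
```

```text
[0.55997691 0.07386513 0.01127922] 7.85 [-1.77259899 -0.29772396  6.36173623] 0.03225924031131565
[[[-3,0,0,-0.1,0.1,0,0.2],[-2.9,0,0,-0.1,0,0.1,0.2],[-3,0,0,-0.2,0.1,0,0.2],[0,-3.7,-1,4.5,0,0,0.2],[0,-3.8,-0.7,4.5,0,0,0.2]]]
[[[0,-3.8,-0.4,4.5,0,0,0.2],[0,-3.8,-0.1,4.5,0,0,0.2],[0,-3.8,0.2,4.5,0,0,0.2],[0,-3.8,0.5,4.5,0,0,0.2],[0,-3.8,0.9,4.5,0,0,0.2]]]
[[[0,-3.7,1.1,4.5,0,0,0.2],[0,-3.6,1.4,4.5,0,0,0.2],[0,-3.4,1.7,4.5,0,0,0.2],[0,-3.3,2,4.5,0,0,0.2],[0,-3.2,2.2,4.5,0,0,0.2]]]
[[[0.1,-2.9,2.5,4.5,0,0,0.2],[0,0,0,0,0,0,0.2],[0,0,0,0,0,0,0.2],[0,0,0,0,0,0,0.2],[0,0,0,0,0,0,0.2]]]
end [ 0.4052 -0.401   0.0995] 1.6666666666666667
```

Emit:
drive_tool(
  plan=[
    [[-3,0,0,0,0,0,0.2],[-2.9,0,0,0,0,0,0.2],[-3,0,0,0,0,0,0.2],[0,-3.7,-1,4.5,0,0,0.2],[0,-3.8,-0.7,4.5,0,0,0.2]],
  ],
)

```text
clock: 8.27
tcp_pos: [0.5362, 0.0019, 0.1016]
orientation: [0.705, 0.078, 0.7, -0.08]
wrist_force: [0.3, -0.7, -1.7]
finger_gap: 0.0325
```

Emit:
drive_tool(
  plan=[
    [[0,-3.8,-0.4,4.5,0,0,0.2],[0,-3.8,-0.1,4.5,0,0,0.2],[0,-3.8,0.2,4.5,0,0,0.2],[0,-3.8,0.5,4.5,0,0,0.2],[0,-3.8,0.9,4.5,0,0,0.2]],
  ],
)

```text
clock: 8.68
tcp_pos: [0.4718, -0.1816, 0.0996]
orientation: [0.674, 0.215, 0.673, -0.217]
wrist_force: [0.7, -0.8, -0.9]
finger_gap: 0.0323
```

Emit:
drive_tool(
  plan=[
    [[0,-3.7,1.1,4.5,0,0,0.2],[0,-3.6,1.4,4.5,0,0,0.2],[0,-3.4,1.7,4.5,0,0,0.2],[0,-3.3,2,4.5,0,0,0.2],[0,-3.2,2.2,4.5,0,0,0.2]],
  ],
)

```text
clock: 9.1
tcp_pos: [0.4113, -0.3649, 0.0999]
orientation: [0.619, 0.343, 0.618, -0.344]
wrist_force: [1.3, 0.3, -0.8]
finger_gap: 0.0323
```

Emit:
drive_tool(
  plan=[
    [[0,-2.9,2.5,4.5,0,0,0.2],[0,0,0,0,0,0,0.2],[0,0,0,0,0,0,0.2],[0,0,0,0,0,0,0.2],[0,0,0,0,0,0,0.2]],
  ],
)

```text
clock: 9.52
tcp_pos: [0.4009, -0.3984, 0.0994]
orientation: [0.605, 0.365, 0.605, -0.366]
wrist_force: [0.4, 0.2, -0.8]
finger_gap: 0.0321
```

```bash
python3 - <<'E'
from plan import *
st=env.get_state();im=env.read_camera("wrist");cv2.imwrite("pics/w4.png",im[:,:,::-1])
s=env.read_camera("scene");cv2.imwrite("pics/s4.png",cv2.resize(s[150:260,320:460][:,:,::-1],None,fx=5,fy=5,interpolation=cv2.INTER_CUBIC))
print(st["tcp_pos"],st["wrist_force"],st["finger_gap"],(Rt(28).inv()*pose(st)[1]).as_rotvec(degrees=True))
r,w=masks(im)
for b,c in blobs(r,20): print(b,c,onz("wrist",c,.02,st).round(4),onz("wrist",c,.04,st).round(4),onz("wrist",c,.11,st).round(4))
E
```

```text
[ 0.4009043  -0.39839072  0.09936333] [ 0.43434451  0.15496978 -0.7624779 ] 0.03212871779486122 [ 0.26693492 -0.03079822 -0.05643241]
[429, 130, 51, 18, 886] [454.1, 138.5] [ 0.4646 -0.3008  0.02  ] [ 0.4556 -0.3031  0.04  ] [ 0.424  -0.3112  0.11  ]
[282, 136, 75, 28, 1955] [319.0, 149.2] [ 0.3788 -0.3549  0.02  ] [ 0.3775 -0.3524  0.04  ] [ 0.3728 -0.3435  0.11  ]
[413, 281, 44, 13, 446] [435.0, 286.8] [ 0.5264 -0.4145  0.02  ] [ 0.5118 -0.4066  0.04  ] [ 0.4608 -0.379   0.11  ]
[290, 344, 58, 12, 406] [318.4, 349.1] [ 0.4674 -0.5244  0.02  ] [ 0.4581 -0.5067  0.04  ] [ 0.4256 -0.4446  0.11  ]
```

View pics/w4.png

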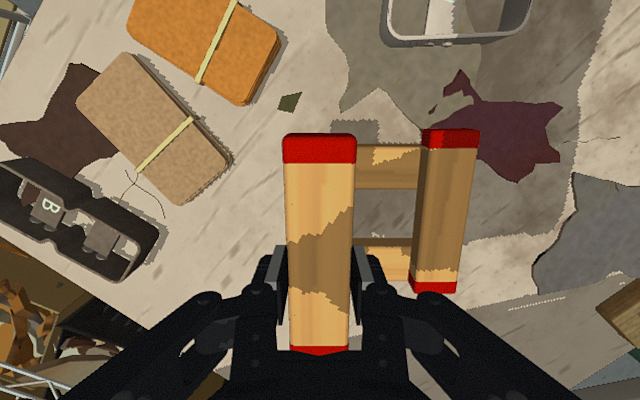

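View pics/s4.png

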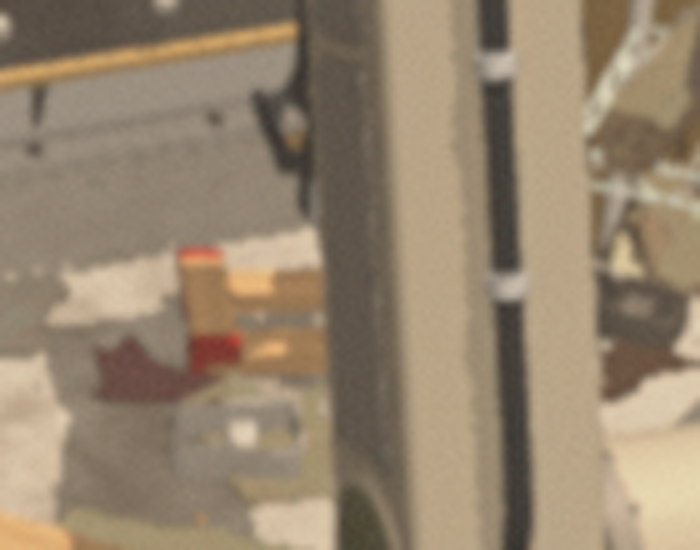

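The held slat is level at (282-357, 136-356). Slat a lies across the base with ends at (454,138) and (435,287), heading -61.5°, centred near (0.484, -0.355). I'll nudge 5 mm toward the middle and lower.

Emit:
drive_tool(
  plan=[
    [[2,0.2,0.5,0,0,0,0.2],[2,0,0,0,0,0,0.2],[1.5,0,0,0,0,0,0.2],[0.8,0,0,0,0,0,0.2],[0.3,0,0,0,0,0,0.2]],
  ],
)

```text
clock: 10.03
tcp_pos: [0.4046, -0.4014, 0.032]
orientation: [0.605, 0.365, 0.606, -0.366]
wrist_force: [-0.3, 0.0, -0.5]
finger_gap: 0.0325
```

```bash
python3 - <<'E'
from plan import *
st=env.get_state();print(st["tcp_pos"],st["wrist_force"])
im=env.read_camera("wrist");cv2.imwrite("pics/w5.png",im[:,:,::-1])
E
```

```text
[ 0.404634   -0.40140447  0.03202563] [-0.27885422  0.00829215 -0.54886032]
```

View pics/w5.png

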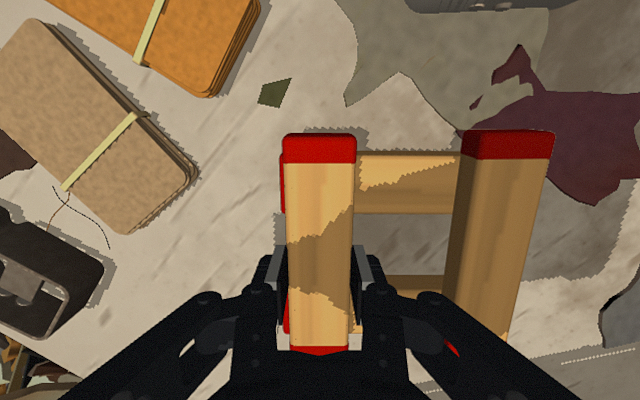

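The held slat sits just inside the base's red end at (283,180), and its top is almost level with slat a. Lower a touch and release.

Emit:
drive_tool(
  plan=[
    [[0.1,0,0,0,0,0,0.2],[0,0,0,0,0,0,0.65],[0,0,0,0,0,0,0.65],[0,0,0,0,0,0,0.65],[0,0,0,0,0,0,0.65]],
  ],
)

```text
clock: 10.5
tcp_pos: [0.4052, -0.4038, 0.0332]
orientation: [0.606, 0.365, 0.604, -0.367]
wrist_force: [-0.3, 0.1, -0.2]
finger_gap: 0.0554
```

```bash
python3 -c "
from plan import *
p=pose()[0];print(p,env.get_state()['clock'],env.get_state()['wrist_force'],env.get_state()['finger_gap'])
plan([((p[0],p[1],.12),28,0,.65),((.468,-.054,.12),89.5,0,1),((.468,-.054,.06),89.5,0,1)])"
```

```text
[ 0.40520584 -0.4037733   0.03318097] 10.5 [-0.29518302  0.08621251 -0.20646442] 0.055415685781585074
[[[-2.9,0,0,-0.1,0.1,0,0.65],[-2.9,0,0,-0.1,0,0,0.65],[-2.9,0,0,-0.2,0.1,0,0.65],[0,2.4,-3.1,-6.8,0,0,1],[0,2.8,-2.8,-6.8,0,0,1]]]
[[[0,3.1,-2.4,-6.8,0,0,1],[0,3.4,-2.1,-6.8,0,0,1],[0,3.6,-1.6,-6.9,0,0,1],[0,3.8,-1.2,-6.8,0,0,1],[0,3.9,-0.7,-6.9,0,0,1]]]
[[[0,3.9,-0.3,-6.8,0,0,1],[0,3.9,0.2,-6.9,-0.1,0,1],[3,0,0,0,0,0,1],[3,0,0,0,0,0,1],[0,0,0,0,0,0,1]]]
end [ 0.4685 -0.0543  0.0602] 1.25
```

Emit:
drive_tool(
  plan=[
    [[-2.9,0,0,0,0,0,0.65],[-2.9,0,0,0,0,0,0.65],[-2.9,0,0,0,0,0,0.65],[0,2.4,-3.1,-6.8,0,0,1],[0,2.8,-2.8,-6.8,0,0,1]],
  ],
)

```text
clock: 10.92
tcp_pos: [0.4205, -0.3283, 0.1221]
orientation: [0.647, 0.29, 0.642, -0.293]
wrist_force: [0.5, 0.4, -0.1]
finger_gap: 0.0774
```

Emit:
drive_tool(
  plan=[
    [[0,3.1,-2.4,-6.8,0,0,1],[0,3.4,-2.1,-6.8,0,0,1],[0,3.6,-1.6,-6.9,0,0,1],[0,3.8,-1.2,-6.8,0,0,1],[0,3.9,-0.7,-6.9,0,0,1]],
  ],
)

```text
clock: 11.33
tcp_pos: [0.4565, -0.1295, 0.1195]
orientation: [0.702, 0.087, 0.701, -0.088]
wrist_force: [0.3, 0.0, 0.3]
finger_gap: 0.0854
```

Emit:
drive_tool(
  plan=[
    [[0,3.9,-0.3,-6.8,0,0,1],[0,3.9,0.2,-6.9,0,0,1],[2,0,0,0,0,0,1],[2,0,0,0,0,0,1],[0,0,0,0,0,0,1]],
  ],
)

```text
clock: 11.75
tcp_pos: [0.4685, -0.0527, 0.0763]
orientation: [0.706, 0.004, 0.709, -0.005]
wrist_force: [-0.9, 0.7, -0.2]
finger_gap: 0.0853
```

```bash
python3 - <<'E'
from plan import *
st=env.get_state();im=env.read_camera("wrist");cv2.imwrite("pics/w6.png",im[:,:,::-1])
t=env.read_camera("top");s=env.read_camera("scene");a=cv2.resize(s[180:250,330:430],(600,300))[:,:,::-1];b=cv2.resize(t[160:240,370:470],(600,300))[:,:,::-1]
cv2.imwrite("pics/st6.png",np.vstack([a,b]))
print(st["tcp_pos"],st["clock"])
for n,i in(("wrist",im),("top",t),("scene",s)):
  r,w=masks(i)
  for b,c in blobs(r,6):
    p=onz(n,c,.02 if n=="wrist" else .04,st)
    if .25<p[0]<.65 and -.55<p[1]<.1: print(n,b,c,p.round(4))
E
```

```text
[ 0.46851756 -0.05266722  0.0763084 ] 11.75
wrist [275, 128, 80, 19, 1494] [314.7, 137.0] [ 0.4088 -0.054   0.02  ]
wrist [282, 283, 68, 12, 766] [315.0, 288.7] [ 0.5274 -0.0558  0.02  ]
top [408, 179, 8, 7, 21] [412.0, 181.6] [ 0.511  -0.4074  0.04  ]
top [436, 199, 3, 4, 9] [437.2, 200.1] [ 0.4215 -0.4573  0.04  ]
top [384, 202, 10, 9, 47] [388.3, 205.8] [ 0.4536 -0.3001  0.04  ]
top [432, 208, 4, 4, 11] [433.5, 209.4] [ 0.3948 -0.4321  0.04  ]
top [407, 219, 16, 10, 66] [413.5, 223.3] [ 0.3707 -0.3523  0.04  ]
scene [384, 216, 9, 6, 34] [388.4, 217.9] [ 0.3735 -0.338   0.04  ]
scene [359, 218, 8, 6, 29] [362.1, 219.5] [ 0.4545 -0.2899  0.04  ]
scene [343, 262, 8, 10, 32] [346.7, 266.4] [ 0.3987 -0.028   0.04  ]
```

View pics/w6.png

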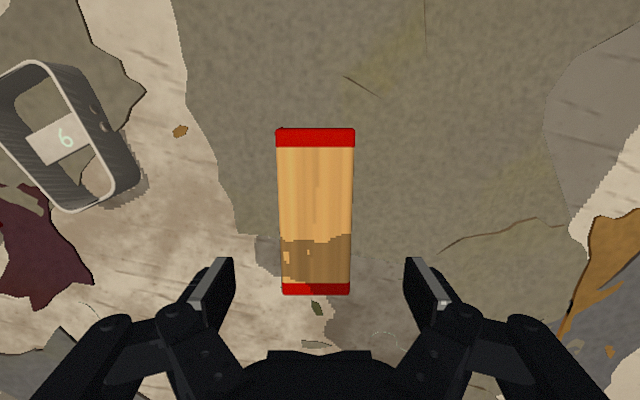

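View pics/st6.png

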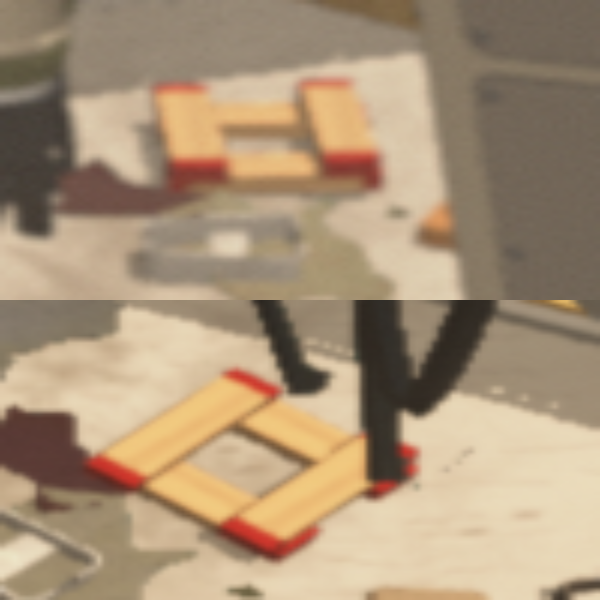

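The crib's second layer looks square in both views. The wrist picture shows the cap centred, with ends at (315,137) and (315,289), so its centre is (0.468, -0.055). Grip it.

Emit:
drive_tool(
  plan=[
    [[2.5,-0.2,0,0,0,0,1],[2.5,0,0,0,0,0,1],[1.5,0,0,0,0,0,1],[0.6,0,0,0,0,0,1],[0,0,0,0,0,0,0.4]],
  ],
)

```text
clock: 12.32
tcp_pos: [0.4702, -0.057, 0.0075]
orientation: [0.707, 0.005, 0.708, -0.006]
wrist_force: [-1.0, 0.0, -0.1]
finger_gap: 0.0754
```

Emit:
drive_tool(
  plan=[
    [[0,0,0,0,0,0,0.4],[0,0,0,0,0,0,0.4],[0,0,0,0,0,0,0.4],[0,0,0,0,0,0,0.4],[0,0,0,0,0,0,0.4]],
  ],
)

```text
clock: 12.73
tcp_pos: [0.4719, -0.0571, 0.0096]
orientation: [0.708, 0.004, 0.706, -0.006]
wrist_force: [-1.5, -1.2, 6.1]
finger_gap: 0.052
```

```bash
python3 -c "
from plan import *
p=pose()[0];print(p,env.get_state()['clock'],env.get_state()['wrist_force'],env.get_state()['finger_gap'])
plan([((p[0],p[1],.115),90,0,.4),((.4437,-.3795,.115),118,0,.4)])"
```

```text
[ 0.47189479 -0.05705989  0.00960502] 12.7333 [-1.50188045 -1.20374739  6.06125483] 0.05196929230512774
[[[-3.5,0,0,-0.3,0.1,0.1,0.4],[-3.5,0,0,-0.3,0,0,0.4],[-3.5,0,0,-0.3,0.1,0.1,0.4],[0,-3.6,-0.3,-3.1,0,0,0.4],[0,-3.6,-0.5,-3.1,0,0,0.4]]]
[[[0,-3.5,-0.7,-3.1,0,0,0.4],[0,-3.5,-0.9,-3.1,0,0,0.4],[0,-3.4,-1.1,-3.1,0,0,0.4],[0,-3.4,-1.3,-3.1,0,0,0.4],[0,-3.3,-1.4,-3.1,0,0,0.4]]]
[[[0,-3.2,-1.6,-3.1,0,0,0.4],[-0.1,-3.1,-1.8,-3.2,0,0,0.4],[0,0,0,0,0,0,0.4],[0,0,0,0,0,0,0.4],[0,0,0,0,0,0,0.4]]]
end [ 0.4435 -0.3795  0.1155] 1.25
```

Emit:
drive_tool(
  plan=[
    [[-3.5,0,0,0,0,0,0.4],[-3.5,0,0,0,0,0,0.4],[-3.5,0,0,-0.5,0,0,0.4],[0,-3.6,-0.2,-3.1,0,0,0.4],[0,-3.6,-0.4,-3.1,0,0,0.4]],
  ],
)

```text
clock: 13.15
tcp_pos: [0.4687, -0.1288, 0.1168]
orientation: [0.708, -0.041, 0.704, 0.037]
wrist_force: [0.2, -0.6, -1.3]
finger_gap: 0.0525
```

Emit:
drive_tool(
  plan=[
    [[0,-3.5,-0.7,-3.1,0,0,0.4],[0,-3.5,-0.9,-3.1,0,0,0.4],[0,-3.4,-1.1,-3.1,0,0,0.4],[0,-3.4,-1.2,-3.1,0,0,0.4],[0,-3.3,-1.3,-3.1,0,0,0.4]],
  ],
)

```text
clock: 13.57
tcp_pos: [0.4506, -0.3089, 0.1144]
orientation: [0.695, -0.133, 0.695, 0.131]
wrist_force: [1.0, 0.3, -0.6]
finger_gap: 0.0521
```

Emit:
drive_tool(
  plan=[
    [[0,-3.2,-1.5,-3.1,0,0,0.4],[0,-3,-1.7,-3.1,0,0,0.4],[0,0,0,0,0,0,0.4],[0,0,0,0,0,0,0.4],[0,0,0,0,0,0,0.4]],
  ],
)

```text
clock: 13.98
tcp_pos: [0.4452, -0.3762, 0.1136]
orientation: [0.687, -0.168, 0.687, 0.168]
wrist_force: [0.1, 0.3, -1.2]
finger_gap: 0.0523
```

```bash
python3 - <<'E'
from plan import *
st=env.get_state();im=env.read_camera("wrist");cv2.imwrite("pics/w7.png",im[:,:,::-1])
print(st["tcp_pos"],st["clock"],st["wrist_force"],(Rt(118).inv()*pose(st)[1]).as_rotvec(degrees=True))
r,w=masks(im)
for b,c in blobs(r,20): print(b,c,onz("wrist",c,.04,st).round(4),onz("wrist",c,.125,st).round(4))
E
```

```text
[ 0.4451785  -0.37623669  0.11361176] 13.9833 [ 0.07456874  0.25363786 -1.18050033] [ 0.5160841   0.0492502  -0.05800094]
[236, 117, 43, 10, 387] [256.5, 121.7] [ 0.4051 -0.447   0.04  ] [ 0.393  -0.4335  0.125 ]
[342, 119, 43, 8, 283] [362.6, 122.3] [ 0.3703 -0.3793  0.04  ] [ 0.3719 -0.3923  0.125 ]
[385, 127, 18, 47, 674] [393.8, 150.1] [ 0.3769 -0.3489  0.04  ] [ 0.3758 -0.3738  0.125 ]
[225, 128, 19, 46, 678] [234.1, 150.2] [ 0.4314 -0.4535  0.04  ] [ 0.4091 -0.4375  0.125 ]
[260, 131, 120, 28, 3251] [318.9, 144.7] [ 0.3989 -0.3998  0.04  ] [ 0.3893 -0.4048  0.125 ]
[385, 241, 14, 18, 197] [391.6, 248.8] [ 0.4466 -0.3073  0.04  ] [ 0.4183 -0.3484  0.125 ]
[242, 243, 13, 15, 152] [247.4, 249.4] [ 0.5021 -0.4126  0.04  ] [ 0.4521 -0.4126  0.125 ]
[273, 344, 93, 11, 583] [317.2, 348.2] [ 0.5668 -0.3141  0.04  ] [ 0.4915 -0.3526  0.125 ]
```

View pics/w7.png

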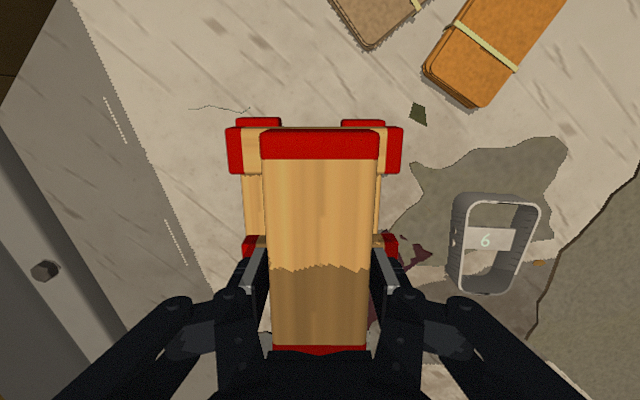

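The held cap at (260-380, 131-355) is centred over the slats, whose ends are at (234,150) and (394,150), and it is square to them. Lowering it.

Emit:
drive_tool(
  plan=[
    [[2,0,0,0,0,0,0.4],[2,0,0.1,0,0,0,0.4],[1.2,0,0,0,0,0,0.4],[0.7,0,0,0,0,0,0.4],[0.3,0,0,0,0,0,0.4]],
  ],
)

```text
clock: 14.45
tcp_pos: [0.446, -0.3741, 0.0504]
orientation: [0.686, -0.169, 0.687, 0.169]
wrist_force: [-1.2, -0.1, -0.5]
finger_gap: 0.0523
```

Emit:
drive_tool(
  plan=[
    [[0.1,0,0,0,0,0,0.4],[0,0,0,0,0,0,0.4],[0,0,0,0,0,0,0.4],[0,0,0,0,0,0,0.4],[0,0,0,0,0,0,0.4]],
  ],
)

```text
clock: 14.87
tcp_pos: [0.4467, -0.3765, 0.0511]
orientation: [0.687, -0.169, 0.687, 0.167]
wrist_force: [0.7, 0.0, -1.4]
finger_gap: 0.0527
```

Emit:
drive_tool(
  plan=[
    [[0.1,0,0,0,0,0,0.4],[0,0,0,0,0,0,0.4],[0,0,0,0,0,0,0.85],[0,0,0,0,0,0,0.85],[0,0,0,0,0,0,0.85]],
  ],
)

```text
clock: 15.28
tcp_pos: [0.4463, -0.3761, 0.0494]
orientation: [0.687, -0.169, 0.687, 0.168]
wrist_force: [0.0, 0.2, 0.6]
finger_gap: 0.0726
```

```bash
python3 -c "
from plan import *
p=pose()[0];print(p,env.get_state()['clock'],env.get_state()['wrist_force'],env.get_state()['finger_gap'])
plan([((p[0],p[1],.1),118,0,.85),((.38,-.30,.32),44,0,.85)])"
```

```text
[ 0.44628564 -0.37611106  0.04938267] 15.2833 [0.00729152 0.1612024  0.58163479] 0.0726055933786455
[[[-2.5,0,0,-0.2,0,0,0.85],[-2.6,0,0,-0.3,-0.1,0.1,0.85],[-2,0.9,-0.2,6.7,0,0,0.85],[-2,0.9,-0.3,6.7,0,0,0.85],[-2,0.8,-0.4,6.7,0,0,0.85]]]
[[[-2,0.8,-0.5,6.7,0,0,0.85],[-2,0.7,-0.6,6.7,0,0,0.85],[-2,0.6,-0.7,6.8,0,0,0.85],[-2,0.5,-0.7,6.7,0,0,0.85],[-2,0.5,-0.8,6.8,0,0,0.85]]]
[[[-2,0.4,-0.8,6.7,0,0,0.85],[-2,0.2,-0.9,6.8,0,0,0.85],[-2,0.2,-0.9,6.7,0,0,0.85],[0,0,0,0,0,0,0.85],[0,0,0,0,0,0,0.85]]]
end [ 0.3802 -0.2998  0.3204] 1.25
```

Emit:
drive_tool(
  plan=[
    [[-2.5,0,0,0,0,0,0.85],[-2.5,0,0,0,0,0,0.85],[-2,0.9,-0.2,6.7,0,0,0.85],[-2,0.9,-0.3,6.7,0,0,0.85],[-2,0.8,-0.4,6.7,0,0,0.85]],
  ],
)

```text
clock: 15.7
tcp_pos: [0.4283, -0.3544, 0.1602]
orientation: [0.706, -0.045, 0.706, 0.043]
wrist_force: [0.2, 0.5, 1.3]
finger_gap: 0.0726
```

Emit:
drive_tool(
  plan=[
    [[-2,0.8,-0.5,6.7,0,0,0],[-2,0.7,-0.6,6.7,0,0,0],[-2,0.6,-0.7,6.7,0,0,0],[-2,0.5,-0.7,6.7,0,0,0],[-2,0.5,-0.8,6.7,0,0,0]],
  ],
)

```text
clock: 16.12
tcp_pos: [0.3981, -0.3195, 0.2603]
orientation: [0.689, 0.161, 0.688, -0.162]
wrist_force: [0.7, 0.6, 0.1]
finger_gap: 0.0118
```

Emit:
drive_tool(
  plan=[
    [[-2,0.4,-0.8,6.7,0,0,0],[-2,0.2,-0.9,6.7,0,0,0],[-2,0.2,-0.9,6.7,0,0,0],[0,0,0,0,0,0,0],[0,0,0,0,0,0,0]],
  ],
)

```text
clock: 16.53
tcp_pos: [0.3814, -0.2992, 0.3204]
orientation: [0.652, 0.275, 0.65, -0.278]
wrist_force: [0.4, -0.4, -0.7]
finger_gap: -0.0003
```

```bash
python3 - <<'E'
from plan import *
st=env.get_state();im=env.read_camera("wrist");cv2.imwrite("pics/w8.png",im[:,:,::-1])
s=env.read_camera("scene");cv2.imwrite("pics/s8.png",cv2.resize(s[90:250,280:460],(800,600))[:,:,::-1])
print(st["tcp_pos"],st["clock"],st["finger_gap"],(Rt(44).inv()*pose(st)[1]).as_rotvec(degrees=True))
E
```

```text
[ 0.38135729 -0.29916539  0.32036489] 16.5333 -0.0002682221476862035 [ 0.02864726 -0.24609627 -0.08835664]
```

View pics/w8.png

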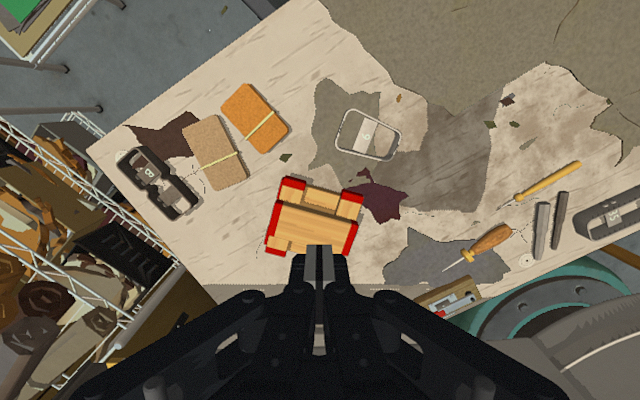

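View pics/s8.png

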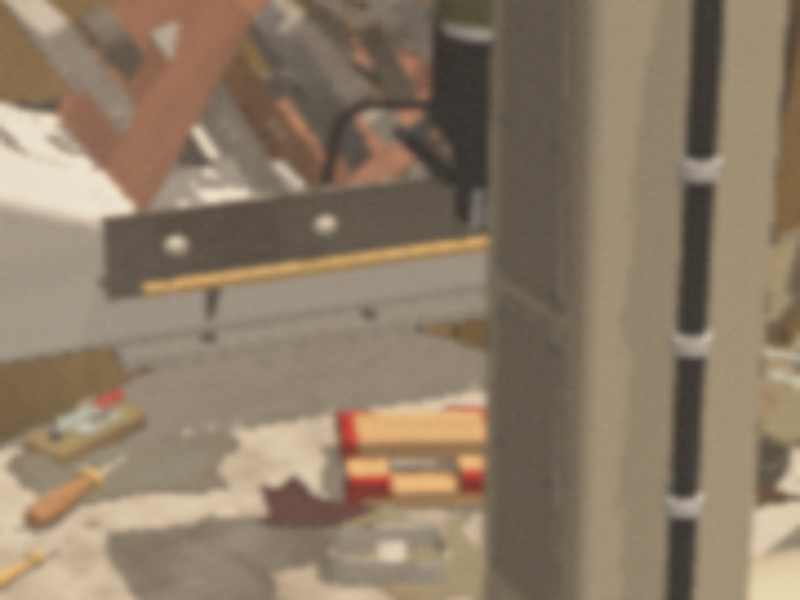

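The cap is flat and crosswise in both pictures; in the wrist view it is at (265-360, 185-255). Now I need to see the tray behind the lip, so I'll look from above.

```bash
python3 - <<'E'
from plan import *
t=env.read_camera("top");cv2.imwrite("pics/t9.png",cv2.resize(t[40:220,340:580],(800,600),interpolation=cv2.INTER_CUBIC)[:,:,::-1])
r,w=masks(t)
for m in [(.512,-.497,.254),(.695,-.321,.254),(.329,-.674,.254)]:
    print(proj("top",m),proj("scene",m))
E
```

```text
[450.72916481 137.21285124] [370.36717145 138.7670808 ]
[372.22628432 105.60623986] [303.64456702 148.88122382]
[535.96179687 171.30294778] [432.3607722  129.28533574]
```

View pics/t9.png

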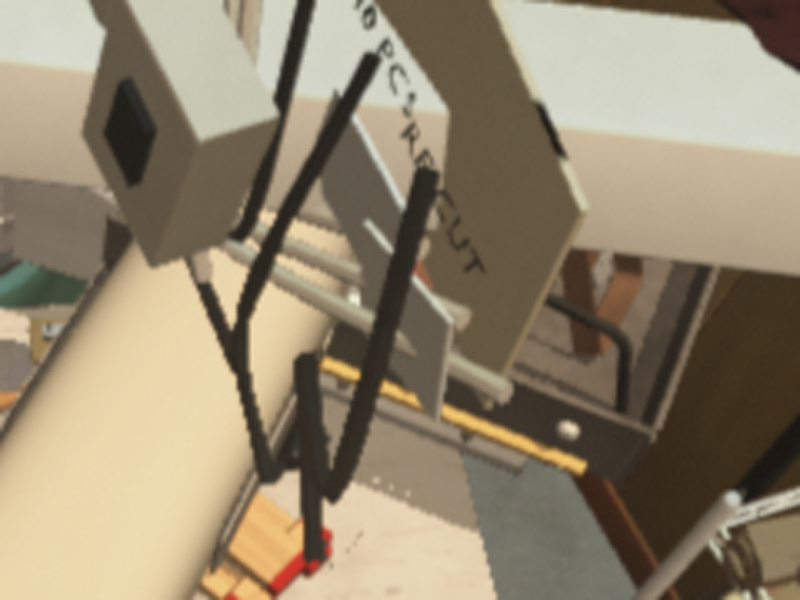

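The lip's free corner in the top view is at (536.5,171). That matches the predicted (536,171), so the lip estimate holds. A wire arch and planks stand in the tray, so I'll locate the arch across both views.

```bash
python3 - <<'E'
from plan import *
m=np.array([.512,-.497]);yl=np.array([.719,.695]);xl=np.array([.695,-.719])
f=lambda p:(round(float((p[:2]-m)@xl),3),round(float((p[:2]-m)@yl),3))
for z in(.26,.3,.32,.34,.36,.4):
    print(z,"top",[f(onz("top",u,z)) for u in((528.4,142),(505,128.5))],"scene",[f(onz("scene",u,z)) for u in((360,117.2),(402,117.7))])
print(f(onz("top",(526.6,163),.254)),f(onz("scene",(353.3,139),.254)))
for n in("top","scene"):
    T=np.linalg.inv(env.camera_model(n)["camera_from_world"]);print(n,T[:3,3])
print([proj("scene",(.5,-.5,z)) for z in(.5,.8,1.)])
E
```

```text
0.26 top [(0.082, -0.206), (0.097, -0.131)] scene [(0.195, -0.036), (0.133, -0.191)]
0.3 top [(0.049, -0.201), (0.064, -0.129)] scene [(0.101, 0.002), (0.042, -0.144)]
0.32 top [(0.033, -0.199), (0.047, -0.128)] scene [(0.055, 0.021), (-0.003, -0.121)]
0.34 top [(0.017, -0.196), (0.031, -0.126)] scene [(0.008, 0.04), (-0.048, -0.098)]
0.36 top [(0.0, -0.194), (0.014, -0.125)] scene [(-0.039, 0.059), (-0.093, -0.074)]
0.4 top [(-0.032, -0.189), (-0.019, -0.123)] scene [(-0.133, 0.097), (-0.184, -0.028)]
(0.015, -0.223) (0.02, 0.059)
top [-0.13613912  0.09176801  1.43238687]
scene [-0.06477281  1.04281269  0.98611459]
[array([376.44116662,  71.92254144]), array([380.40378856, -26.13955367]), array([ 383.56384288, -104.34069196])]
```

The arch sits about 60 mm behind the lip and is about 0.30 m high, which fits the stated 50 mm of free space. I'll hook near mid-lip with the tool tilted so its body leans over the board.

```bash
python3 -c "
from plan import *
p=pose()[0];print(p,env.get_state()['clock'])
plan([((.46,-.44,.35),44,-20,0,5),((.5226,-.5368,.32),44,-20,0,5),((.5226,-.5368,.215),44,-20,0,5)])"
```

```text
[ 0.38083535 -0.29878425  0.31791658] 16.6833
[[[-0.6,-0.8,3.1,0,-4,0,0],[-0.4,-0.8,3.2,0,-4,0,0],[-0.2,-0.8,3.2,0,-4,0,0],[0,-0.8,3.2,0,-4,0.1,0],[0.2,-0.9,3.2,-0.1,-4,0,0]]]
[[[1.3,-0.4,1.9,0,0,0,0],[1.3,-0.5,1.9,0,0,0,0],[1.4,-0.4,1.9,0,0,0,0],[1.3,-0.5,1.9,0,0,0,0],[1.4,-0.4,2,0,0,0,0]]]
[[[2,0,-0.7,0,0,0,0],[2,0,-0.7,0,0,0,0],[2,0,-0.7,0,0,0,0],[1.9,0,-0.7,0,0,0,0],[2,0,-0.8,0,0,0,0]]]
end [ 0.5228 -0.5366  0.2145] 1.25
```

Emit:
drive_tool(
  plan=[
    [[-0.6,-0.8,3.1,0,-4,0,0],[-0.4,-0.8,3.2,0,-4,0,0],[-0.2,-0.8,3.2,0,-4,0,0],[0,-0.8,3.2,0,-4,0,0],[0.2,-0.9,3.2,0,-4,0,0]],
  ],
)

```text
clock: 17.1
tcp_pos: [0.4606, -0.4414, 0.3505]
orientation: [0.754, 0.223, 0.527, -0.321]
wrist_force: [0.4, 0.4, -0.7]
finger_gap: -0.0
```

Emit:
drive_tool(
  plan=[
    [[1.3,-0.4,1.9,0,0,0,0],[1.3,-0.5,1.9,0,0,0,0],[1.4,-0.4,1.9,0,0,0,0],[1.3,-0.5,1.9,0,0,0,0],[1.4,-0.4,2,0,0,0,0]],
  ],
)

```text
clock: 17.52
tcp_pos: [0.5225, -0.5378, 0.3191]
orientation: [0.753, 0.224, 0.529, -0.321]
wrist_force: [0.4, 0.6, 0.3]
finger_gap: -0.0002
```

```bash
python3 - <<'E'
from plan import *
st=env.get_state();im=env.read_camera("wrist");cv2.imwrite("pics/w10.png",im[:,:,::-1])
s=env.read_camera("scene");cv2.imwrite("pics/s10.png",cv2.resize(s[60:210,280:480],(800,600))[:,:,::-1])
print(st["tcp_pos"],st["clock"],st["wrist_force"],st["joint_pos"],(Rt(44,-20).inv()*pose(st)[1]).as_rotvec(degrees=True))
for y in (-.254,-.1,0,.1,.254):
  q=np.array([.512+.719*y,-.497+.695*y,.254]);print(y,proj("wrist",q,st))
E
```

```text
[ 0.52253653 -0.5377985   0.31905883] 17.5167 [0.43155354 0.57885175 0.285367  ] [-0.92213172  0.35918833  0.26043739  1.12689705  0.03834536 -0.11102142] [ 0.06829233  0.10794228 -0.12428421]
-0.254 [-40.41205824 143.50916529]
-0.1 [195.90928326 143.18277132]
0 [349.8022521  142.97022286]
0.1 [504.04112094 142.75719666]
0.254 [742.24818628 142.42819823]
```

View pics/w10.png

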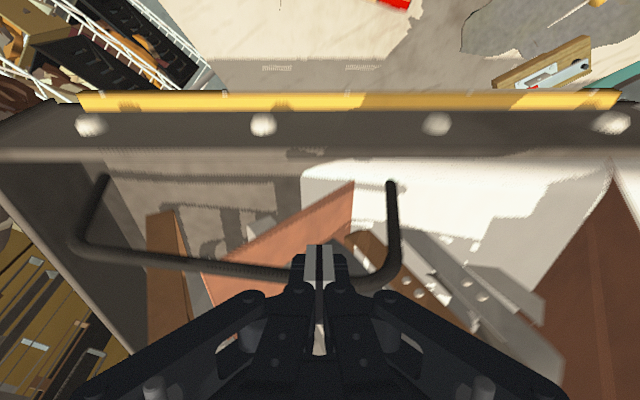

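View pics/s10.png

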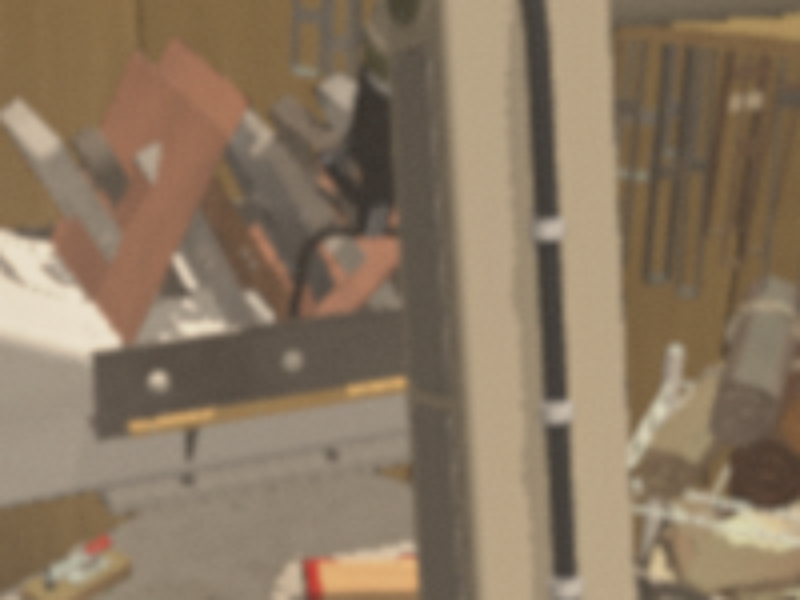

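The wrist view shows the lip's top edge at row 148-158. The wire arch has feet at (103,180) and (391,185), and its bar runs from (75,245) to (390,275). The fingers would come down near the arch, so I'll measure it in the lip frame.

```bash
python3 - <<'E'
from plan import *
st=env.get_state()
m=np.array([.512,-.497]);yl=np.array([.719,.695]);xl=np.array([.695,-.719])
f=lambda p:(round(float((p[:2]-m)@xl),3),round(float((p[:2]-m)@yl),3))
for z in(.181,.22,.254,.3): print(z,"feet",[f(onz("wrist",u,z,st)) for u in((103,180),(391,185))],"bar",[f(onz("wrist",u,z,st)) for u in((80,248),(370,285))])
print("lip top band",[f(onz("wrist",u,.254,st)) for u in((250,148),(250,159),(550,148),(550,158))])
q=lambda x,y,z:proj("wrist",np.r_[m+x*xl+y*yl,z],st)
print("tip target",q(.036,-.02,.215),q(.046,-.02,.215),q(.026,-.02,.215), "tip now",q(.036+.01,-.02,.319),proj("wrist",st["tcp_pos"],st))
E
```

```text
0.181 feet [(0.076, -0.236), (0.083, 0.052)] bar [(0.174, -0.308), (0.247, 0.048)]
0.22 feet [(0.05, -0.201), (0.055, 0.04)] bar [(0.132, -0.262), (0.194, 0.037)]
0.254 feet [(0.027, -0.171), (0.032, 0.03)] bar [(0.096, -0.222), (0.147, 0.027)]
0.3 feet [(-0.004, -0.13), (-0.0, 0.017)] bar [(0.046, -0.167), (0.084, 0.015)]
lip top band [(0.003, -0.065), (0.011, -0.066), (0.003, 0.128), (0.01, 0.132)]
tip target [319.74565604 162.14084631] [319.75709699 172.50065438] [319.73361402 151.23675918] tip now [320.10010917 272.15513227] [317.62493109 257.75832126]
```

The arch bar runs from (x 0.045, y -0.17) to (0.085, 0.01) in the lip frame at z≈0.30, and three views agree. At my hook point it is about 75 mm behind the lip, so it clears. The lip sits about 3 mm farther than first estimated, so I'll shift 5 mm on the way down.

Emit:
drive_tool(
  plan=[
    [[2,0,-0.2,0,0,0,0],[2,0,-0.7,0,0,0,0],[2,0,-0.7,0,0,0,0],[2,0,-0.7,0,0,0,0],[2,0,-0.7,0,0,0,0]],
  ],
)

```text
clock: 18.03
tcp_pos: [0.5259, -0.5406, 0.2151]
orientation: [0.753, 0.224, 0.528, -0.321]
wrist_force: [0.7, -0.5, -0.4]
finger_gap: 0.0002
```

```bash
python3 - <<'E'
from plan import *
st=env.get_state();im=env.read_camera("wrist");cv2.imwrite("pics/w11.png",im[:,:,::-1])
print(st["tcp_pos"],st["clock"],st["wrist_force"],st["joint_pos"].round(3) if hasattr(st["joint_pos"],'round') else 0)
p=pose()[0]
c=np.array([1.04,-.246]);
wps=[]
for a in np.arange(2,21,2.0):
    th=-np.radians(a);Rm=np.array([[np.cos(th),-np.sin(th)],[np.sin(th),np.cos(th)]])
    wps.append((np.r_[c+Rm@(p[:2]-c),.215],44-a,-20,0,3))
plan(wps)
E
```

```text
[ 0.52594901 -0.5405875   0.21509818] 18.0333 [ 0.67046544 -0.4676814  -0.36712536] [-0.921  0.385  0.045  0.885  0.038 -0.11 ]
[[[-0.4,0.2,-0.6,0.6,-0.2,-0.2,0],[-0.4,0.2,-0.5,0.6,-0.2,-0.2,0],[-0.4,0.1,-0.6,0.6,-0.1,-0.2,0],[-0.2,0.2,-0.6,0.6,0,-0.2,0],[-0.3,0.2,-0.6,0.6,0,-0.2,0]]]
[[[-0.2,0.2,-0.7,0.7,0,-0.3,0],[-0.2,0.2,-0.6,0.6,0,-0.2,0],[-0.3,0.1,-0.6,0.6,0,-0.2,0],[-0.2,0.2,-0.6,0.7,0,-0.3,0],[-0.2,0.2,-0.6,0.6,0,-0.2,0]]]
[[[-0.2,0.2,-0.7,0.6,0,-0.2,0],[-0.3,0.1,-0.6,0.6,0,-0.3,0],[-0.2,0.2,-0.6,0.6,0,-0.2,0],[-0.2,0.2,-0.7,0.7,0,-0.2,0],[-0.3,0.1,-0.6,0.6,0,-0.2,0]]]
[[[-0.2,0.2,-0.6,0.6,0,-0.2,0],[-0.2,0.2,-0.6,0.6,0,-0.3,0],[-0.3,0.2,-0.7,0.7,0,-0.2,0],[-0.2,0.2,-0.6,0.6,0,-0.2,0],[-0.2,0.1,-0.6,0.6,0,-0.3,0]]]
[[[-0.2,0.2,-0.7,0.7,0,-0.2,0],[-0.2,0.2,-0.6,0.6,0,-0.2,0],[-0.3,0.2,-0.6,0.6,0,-0.2,0],[-0.2,0.1,-0.6,0.7,0,-0.3,0],[-0.2,0.2,-0.6,0.6,0,-0.2,0]]]
[[[-0.3,0.2,-0.7,0.6,0,-0.2,0],[-0.2,0.1,-0.6,0.6,0,-0.3,0],[-0.2,0.2,-0.6,0.6,0,-0.2,0],[-0.2,0.2,-0.7,0.7,0,-0.2,0],[-0.3,0.2,-0.6,0.6,0,-0.3,0]]]
end [ 0.4556 -0.3444  0.2152] 2.5
```

View pics/w11.png

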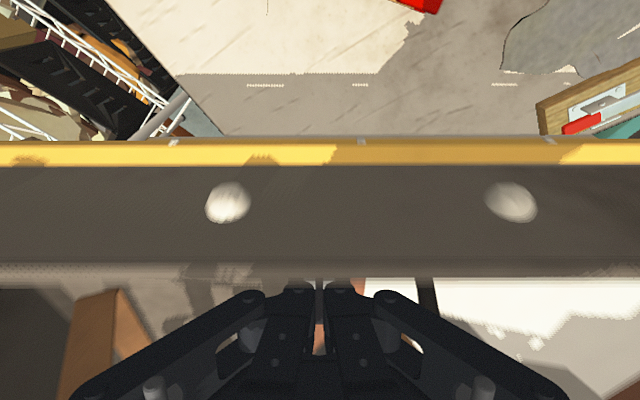

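The fingers are behind the lip, whose top edge is at row 265-278 just in front of them, and nothing is touching. Start pulling slowly along the arc.

Emit:
drive_tool(
  plan=[
    [[-0.1,0.1,-0.3,0.3,0,-0.1,0],[-0.1,0.1,-0.3,0.3,0,-0.1,0],[-0.1,0.1,-0.3,0.3,0,-0.1,0],[-0.1,0.1,-0.3,0.3,0,-0.1,0],[-0.1,0.1,-0.3,0.3,0,-0.1,0]],
  ],
)

```text
clock: 18.5
tcp_pos: [0.5213, -0.5289, 0.2211]
orientation: [0.751, 0.23, 0.521, -0.333]
wrist_force: [4.0, -6.8, -0.2]
finger_gap: -0.0001
```

Emit:
drive_tool(
  plan=[
    [[-0.1,0.1,-0.3,0.3,0,-0.1,0],[-0.1,0.1,-0.3,0.3,0,-0.1,0],[-0.1,0.1,-0.3,0.3,0,-0.1,0],[-0.1,0.1,-0.3,0.3,0,-0.1,0],[-0.1,0.1,-0.3,0.3,0,-0.1,0]],
  ],
)

```text
clock: 18.92
tcp_pos: [0.5137, -0.5147, 0.2212]
orientation: [0.747, 0.237, 0.518, -0.344]
wrist_force: [0.9, -6.1, 1.8]
finger_gap: -0.0001
```

```bash
cat > pull.py <<'E'
from plan import *
import sys
p,r=pose();st=env.get_state();print(p,st["wrist_force"],st["clock"])
c=np.array([1.04,-.246]);z=float(sys.argv[2]);tot=float(sys.argv[1]);yaw0=np.degrees(np.arctan2(*(r.apply([0,1,0])[[1,0]])))
print("yaw",yaw0,"r",np.linalg.norm(p[:2]-c))
wps=[]
for a in np.arange(2,tot+.1,2.0):
    th=-np.radians(a);Rm=np.array([[np.cos(th),-np.sin(th)],[np.sin(th),np.cos(th)]])
    wps.append((np.r_[c+Rm@(p[:2]-c),z],yaw0-a,-20,0,4))
plan(wps)
E
python3 pull.py 16 .218
```

```text
[ 0.51365085 -0.5146754   0.22118493] [ 0.86707738 -6.08567659  1.77714976] 18.9167
yaw 40.57517989436892 r 0.5909567671045916
[[[-0.1,0.1,-0.5,0.5,0.2,-0.1,0],[-0.1,0.1,-0.5,0.5,0.1,-0.2,0],[-0.1,0.1,-0.5,0.5,0.1,-0.1,0],[-0.1,0.2,-0.5,0.4,0.2,-0.2,0],[-0.2,0.1,-0.5,0.5,0,-0.2,0]]]
[[[-0.2,0.1,-0.5,0.5,0,-0.2,0],[-0.1,0.1,-0.4,0.4,0,-0.1,0],[-0.2,0.2,-0.5,0.5,0,-0.2,0],[-0.2,0.1,-0.5,0.5,0,-0.2,0],[-0.2,0.1,-0.5,0.5,0,-0.1,0]]]
[[[-0.1,0.1,-0.4,0.4,0,-0.2,0],[-0.2,0.2,-0.5,0.5,0,-0.1,0],[-0.2,0.1,-0.5,0.5,0,-0.2,0],[-0.2,0.1,-0.4,0.5,0,-0.2,0],[-0.1,0.1,-0.5,0.4,0,-0.2,0]]]
[[[-0.2,0.2,-0.4,0.5,0,-0.1,0],[-0.2,0.1,-0.5,0.5,0,-0.2,0],[-0.1,0.1,-0.5,0.4,0,-0.2,0],[-0.2,0.1,-0.5,0.5,0,-0.2,0],[-0.1,0.2,-0.4,0.4,0,-0.1,0]]]
[[[-0.2,0.1,-0.5,0.5,0,-0.2,0],[-0.2,0.1,-0.5,0.5,0,-0.2,0],[-0.2,0.1,-0.5,0.5,0,-0.1,0],[-0.1,0.1,-0.4,0.4,0,-0.2,0],[-0.2,0.1,-0.5,0.5,0,-0.2,0]]]
[[[-0.2,0.2,-0.5,0.5,0,-0.2,0],[-0.2,0.1,-0.4,0.4,0,-0.1,0],[-0.1,0.1,-0.5,0.5,0,-0.2,0],[-0.2,0.1,-0.5,0.5,0,-0.2,0],[-0.2,0.1,-0.5,0.5,0,-0.2,0]]]
[[[-0.1,0.2,-0.4,0.4,0,-0.1,0],[-0.2,0.1,-0.5,0.5,0,-0.2,0],[0,0,0,0,0,0,0],[0,0,0,0,0,0,0],[0,0,0,0,0,0,0]]]
end [ 0.4596 -0.3591  0.2179] 2.9166666666666665
```

Emit:
drive_tool(
  plan=[
    [[-0.1,0.1,-0.5,0.5,0.2,-0.1,0],[-0.1,0.1,-0.5,0.5,0.1,-0.2,0],[-0.1,0.1,-0.5,0.5,0.1,-0.1,0],[-0.1,0.2,-0.5,0.5,0.2,-0.2,0],[-0.2,0.1,-0.5,0.5,0,-0.2,0]],
  ],
)

```text
clock: 19.33
tcp_pos: [0.503, -0.4928, 0.2209]
orientation: [0.737, 0.251, 0.513, -0.36]
wrist_force: [0.6, -7.4, 7.1]
finger_gap: 0.0002
```

Emit:
drive_tool(
  plan=[
    [[-0.2,0.1,-0.5,0.5,0,-0.2,0],[-0.1,0.1,-0.4,0.4,0,-0.1,0],[-0.2,0.2,-0.5,0.5,0,-0.2,0],[-0.2,0.1,-0.5,0.5,0,-0.2,0],[-0.2,0.1,-0.5,0.5,0,-0.1,0]],
  ],
)

```text
clock: 19.75
tcp_pos: [0.4923, -0.468, 0.2209]
orientation: [0.729, 0.263, 0.508, -0.376]
wrist_force: [2.3, -6.5, 6.0]
finger_gap: -0.0
```

Emit:
drive_tool(
  plan=[
    [[-0.1,0.1,-0.4,0.4,0,-0.2,0],[-0.2,0.2,-0.5,0.5,0,-0.1,0],[-0.2,0.1,-0.5,0.5,0,-0.2,0],[-0.2,0.1,-0.4,0.5,0,-0.2,0],[-0.1,0.1,-0.5,0.4,0,-0.2,0]],
  ],
)

```text
clock: 20.17
tcp_pos: [0.4834, -0.4447, 0.2209]
orientation: [0.721, 0.273, 0.502, -0.392]
wrist_force: [0.6, -7.5, 10.3]
finger_gap: 0.0001
```

```bash
python3 - <<'E'
from plan import *
st=env.get_state();im=env.read_camera("wrist");cv2.imwrite("pics/w12.png",im[:,:,::-1])
E
python3 pull.py 8 .218
```

```text
[ 0.48321032 -0.44332102  0.22079342] [-0.47049618 -0.40022602  9.7579502 ] 20.2167
yaw 32.95791790701059 r 0.5907201830356026
[[[-0.1,0.1,-0.5,0.5,0,-0.2,0],[-0.1,0.1,-0.5,0.5,0.1,-0.2,0],[-0.1,0.1,-0.5,0.4,0,-0.2,0],[-0.1,0.2,-0.5,0.5,0.1,-0.2,0],[-0.2,0.1,-0.5,0.5,0,-0.2,0]]]
[[[-0.2,0.1,-0.5,0.4,0,-0.1,0],[-0.2,0.1,-0.4,0.5,0,-0.2,0],[-0.1,0.2,-0.5,0.4,0,-0.1,0],[-0.2,0.1,-0.5,0.5,0,-0.2,0],[-0.2,0.1,-0.4,0.5,0,-0.2,0]]]
[[[-0.1,0.1,-0.5,0.5,0,-0.2,0],[-0.2,0.2,-0.4,0.4,0,-0.1,0],[-0.2,0.1,-0.5,0.5,0,-0.2,0],[-0.2,0.1,-0.5,0.5,0,-0.2,0],[-0.1,0.1,-0.5,0.4,0,-0.2,0]]]
[[[-0.2,0.2,-0.4,0.5,0,-0.1,0],[0,0,0,0,0,0,0],[0,0,0,0,0,0,0],[0,0,0,0,0,0,0],[0,0,0,0,0,0,0]]]
end [ 0.4617 -0.3639  0.2183] 1.6666666666666667
```

View pics/w12.png

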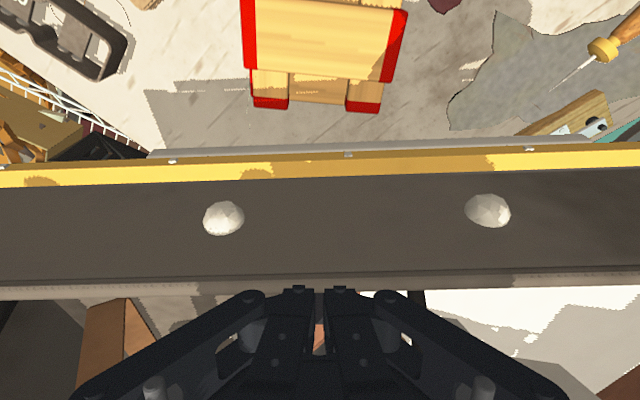

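The pull is working: the lip has swung about 10° and the crib comes into view intact at (245-405, 0-112). The upward force of about 10 N shows I'm pressing slightly on the lip edge, so I'll rise a little while pulling on.

Emit:
drive_tool(
  plan=[
    [[-0.3,0.1,-0.5,0.5,0,-0.2,0],[-0.3,0.1,-0.5,0.5,0,-0.2,0],[-0.3,0.1,-0.5,0.5,0,-0.2,0],[-0.3,0.2,-0.5,0.5,0,-0.2,0],[-0.3,0.1,-0.5,0.5,0,-0.2,0]],
  ],
)

```text
clock: 20.63
tcp_pos: [0.4729, -0.4138, 0.222]
orientation: [0.71, 0.287, 0.499, -0.406]
wrist_force: [5.1, -3.8, -2.6]
finger_gap: -0.0001
```

Emit:
drive_tool(
  plan=[
    [[-0.2,0.1,-0.5,0.4,0,-0.1,0],[-0.2,0.1,-0.4,0.5,0,-0.2,0],[-0.2,0.2,-0.5,0.4,0,-0.1,0],[-0.2,0.1,-0.5,0.5,0,-0.2,0],[-0.2,0.1,-0.4,0.5,0,-0.2,0]],
  ],
)

```text
clock: 21.05
tcp_pos: [0.4656, -0.3896, 0.2244]
orientation: [0.701, 0.297, 0.492, -0.422]
wrist_force: [4.2, -5.7, -2.7]
finger_gap: -0.0
```

Emit:
drive_tool(
  plan=[
    [[-0.2,0.1,-0.5,0.5,0,-0.2,0],[-0.2,0.2,-0.4,0.4,0,-0.1,0],[-0.2,0.1,-0.5,0.5,0,-0.2,0],[-0.2,0.1,-0.5,0.5,0,-0.2,0],[-0.1,0.1,-0.5,0.4,0,-0.2,0]],
  ],
)

```text
clock: 21.47
tcp_pos: [0.4599, -0.3646, 0.2257]
orientation: [0.692, 0.307, 0.485, -0.437]
wrist_force: [3.8, -5.3, 1.9]
finger_gap: 0.0001
```

```bash
python3 - <<'E'
from plan import *
st=env.get_state();im=env.read_camera("wrist");cv2.imwrite("pics/w13.png",im[:,:,::-1])
E
python3 pull.py 8 .222
```

```text
[ 0.45939202 -0.36331993  0.22530452] [-0.87396894  1.11798352 -0.15734904] 21.5167
yaw 25.437672642419372 r 0.5923424607633705
[[[-0.1,0.1,-0.5,0.5,-0.1,-0.2,0],[-0.1,0.1,-0.5,0.5,0,-0.2,0],[-0.1,0.2,-0.5,0.4,-0.1,-0.1,0],[-0.1,0.1,-0.5,0.5,0,-0.2,0],[-0.2,0.1,-0.5,0.5,0,-0.2,0]]]
[[[-0.2,0.1,-0.5,0.5,0,-0.2,0],[-0.1,0.2,-0.4,0.4,0,-0.1,0],[-0.2,0.1,-0.5,0.5,0,-0.2,0],[-0.2,0.1,-0.5,0.5,0,-0.2,0],[-0.1,0.1,-0.5,0.4,0,-0.2,0]]]
[[[-0.2,0.2,-0.4,0.5,0,-0.1,0],[-0.1,0.1,-0.5,0.4,0,-0.2,0],[-0.2,0.1,-0.5,0.5,0,-0.2,0],[-0.2,0.1,-0.4,0.5,0,-0.1,0],[-0.2,0.2,-0.5,0.5,0,-0.2,0]]]
[[[-0.1,0.1,-0.5,0.4,0,-0.1,0],[0,0,0,0,0,0,0],[0,0,0,0,0,0,0],[0,0,0,0,0,0,0],[0,0,0,0,0,0,0]]]
end [ 0.4483 -0.2811  0.2216] 1.6666666666666667
```

View pics/w13.png

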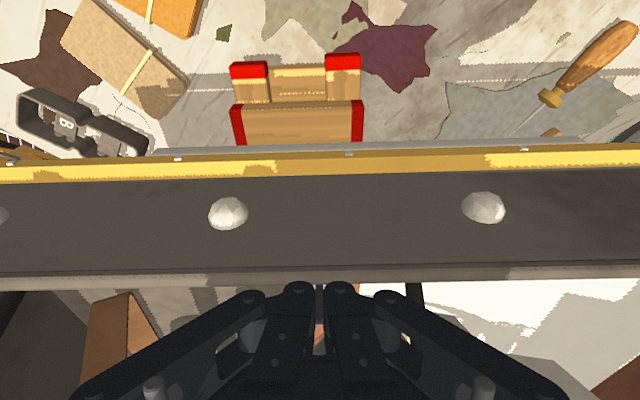

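The platen has begun passing over the crib, which is undisturbed at (232-363, 55-145). Creep to the stop, watching the force.

Emit:
drive_tool(
  plan=[
    [[-0.1,0.1,-0.4,0.4,0,-0.1,0],[-0.1,0.1,-0.3,0.3,0,-0.1,0],[-0.1,0.1,-0.3,0.3,0,-0.1,0],[-0.1,0.1,-0.3,0.3,0,-0.1,0],[-0.1,0.1,-0.3,0.3,0,-0.1,0]],
  ],
)

```text
clock: 21.93
tcp_pos: [0.4564, -0.3481, 0.2251]
orientation: [0.685, 0.314, 0.481, -0.448]
wrist_force: [-1.3, -6.6, 3.9]
finger_gap: 0.0
```

Emit:
drive_tool(
  plan=[
    [[-0.1,0.1,-0.3,0.3,0,-0.1,0],[-0.1,0,-0.3,0.3,0,-0.1,0],[-0.1,0.1,-0.3,0.3,0,-0.1,0],[0,0,0,0,0,0,0],[0,0,0,0,0,0,0]],
  ],
)

```text
clock: 22.35
tcp_pos: [0.4548, -0.3374, 0.2244]
orientation: [0.682, 0.318, 0.479, -0.452]
wrist_force: [0.8, -3.4, 5.1]
finger_gap: -0.0001
```

Emit:
drive_tool(
  plan=[
    [[-0.1,0.1,-0.3,0.3,0,-0.1,0],[-0.1,0,-0.2,0.2,0,-0.1,0],[-0.1,0,-0.2,0.2,0,-0.1,0],[-0.1,0,-0.2,0.2,0,-0.1,0],[-0.1,0,-0.2,0.2,0,0,0]],
  ],
)

```text
clock: 22.77
tcp_pos: [0.4541, -0.3337, 0.2276]
orientation: [0.679, 0.321, 0.47, -0.464]
wrist_force: [14.0, -37.7, -12.4]
finger_gap: 0.0002
```

```bash
python3 - <<'E'
from plan import *
st=env.get_state();im=env.read_camera("wrist");cv2.imwrite("pics/w14.png",im[:,:,::-1])
s=env.read_camera("scene");cv2.imwrite("pics/s14.png",cv2.resize(s[90:250,250:450],(800,600))[:,:,::-1])
print(st["wrist_force"],pose(st)[0],st["clock"])
E
```

```text
[ 13.95559743 -37.66303154 -12.38420414] [ 0.4540806  -0.33370449  0.22755246] 22.7667
```

View pics/s14.png

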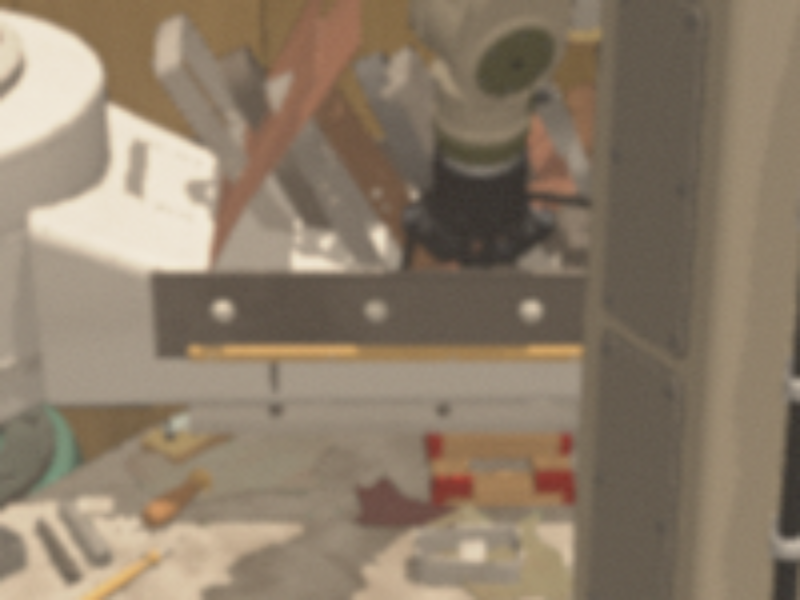

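View pics/w14.png

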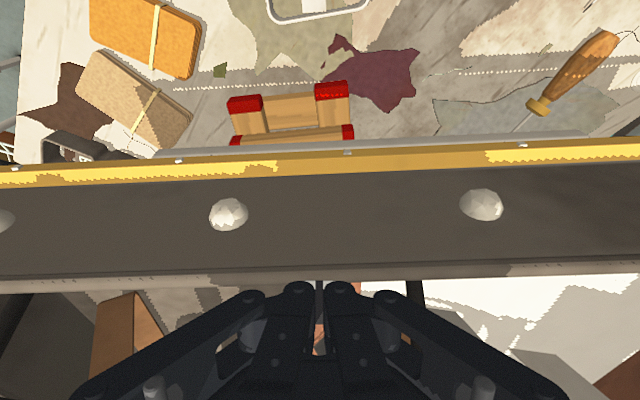

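Force jumped to about 40 N with no further motion: that's the stop. I'll back off at once and lift out. The crib stands intact at (430-575, 435-500) in the scene zoom.

Emit:
drive_tool(
  plan=[
    [[0,0,0.3,0,0,0,0],[0,0,0.3,0,0,0,0],[-0.1,0,0.3,0,0,0,0],[-0.1,0,0.3,0,0,0,0],[-0.1,0,0.3,0,0,0,0]],
  ],
)

```text
clock: 23.28
tcp_pos: [0.4543, -0.3362, 0.2302]
orientation: [0.675, 0.324, 0.479, -0.458]
wrist_force: [-0.3, -0.5, 0.0]
finger_gap: -0.0001
```

```bash
python3 - <<'E'
from plan import *
st=env.get_state();print(st["wrist_force"],pose(st)[0],st["clock"])
a=onz("scene",(288.3,162.5),.254);b=onz("scene",(396.3,162.5),.254);u=(b-a)/np.linalg.norm(b-a);m=a+.254*u
print("mid",m,"ang",np.degrees(np.arctan2(-u[1],-u[0])))
p=pose(st)[0];plan([(p+[0,0,.11],22,-20,0,5)])
E
```

```text
[-0.32448027 -0.51886487  0.04282248] [ 0.4543233  -0.33615852  0.23019657] 23.2833
mid [ 0.46016885 -0.31003117  0.254     ] ang 24.118640300409908
[[[-2.1,0,0.7,-0.1,-0.1,0,0],[-2.1,0,0.7,0,-0.1,0,0],[-2.1,0,0.8,-0.1,-0.1,0.1,0],[-2,0,0.7,0,-0.2,0,0],[-2.1,0,0.8,-0.1,-0.1,0.1,0]]]
end [ 0.4545 -0.3361  0.3406] 0.4166666666666667
```

Emit:
drive_tool(
  plan=[
    [[-2,0,0.9,0,0,0,0],[-2.1,0,0.8,0,0,0,0],[-2.1,0,0.8,0,0,0,0],[-2.1,0,0.8,0,0,0,0],[-2.1,0,0.8,0,0,0,0]],
  ],
)

```text
clock: 23.7
tcp_pos: [0.4558, -0.3394, 0.3429]
orientation: [0.675, 0.324, 0.479, -0.458]
wrist_force: [0.7, -0.1, 0.0]
finger_gap: 0.0001
```

```bash
python3 - <<'E'
from plan import *
p=pose()[0];plan([((.36,-.1,.38),40,0,0,6)])
E
```

```text
[[[-1.7,0,-3.3,-2.6,2.7,0.5,0],[-1.6,0.2,-3.4,-2.6,2.8,0.4,0],[-1.4,0.3,-3.4,-2.6,2.7,0.5,0],[-1.2,0.5,-3.5,-2.6,2.8,0.4,0],[-1.1,0.6,-3.5,-2.6,2.7,0.5,0]]]
[[[-0.9,0.8,-3.5,-2.5,2.7,0.4,0],[-0.7,1,-3.5,-2.6,2.8,0.5,0],[0,0,0,0,0,0,0],[0,0,0,0,0,0,0],[0,0,0,0,0,0,0]]]
end [ 0.3599 -0.1004  0.3804] 0.8333333333333334
```

Emit:
drive_tool(
  plan=[
    [[-1.7,0,-3.3,-2.6,2.7,0.5,0],[-1.6,0.2,-3.4,-2.6,2.8,0.4,0],[-1.4,0.3,-3.4,-2.6,2.7,0.5,0],[-1.2,0.5,-3.5,-2.6,2.8,0.4,0],[-1.1,0.6,-3.5,-2.6,2.7,0.5,0]],
  ],
)

```text
clock: 24.12
tcp_pos: [0.3864, -0.1672, 0.369]
orientation: [0.654, 0.307, 0.599, -0.345]
wrist_force: [-0.9, 0.1, -0.0]
finger_gap: 0.0003
```

Emit:
drive_tool(
  plan=[
    [[-0.9,0.8,-3.5,-2.5,2.7,0.4,0],[-0.7,1,-3.5,-2.6,2.8,0.5,0],[0,0,0,0,0,0,0],[0,0,0,0,0,0,0],[0,0,0,0,0,0,0]],
  ],
)

```text
clock: 24.53
tcp_pos: [0.3607, -0.1012, 0.3791]
orientation: [0.642, 0.299, 0.64, -0.299]
wrist_force: [0.6, -0.1, -0.3]
finger_gap: 0.0001
```

```bash
python3 - <<'E'
from plan import *
st=env.get_state();im=env.read_camera("wrist");cv2.imwrite("pics/w15.png",im[:,:,::-1])
s=env.read_camera("scene");cv2.imwrite("pics/s15.png",cv2.resize(s[90:250,250:450],(800,600),interpolation=cv2.INTER_CUBIC)[:,:,::-1])
t=env.read_camera("top");cv2.imwrite("pics/t15.png",cv2.resize(t[100:250,330:530],(800,600),interpolation=cv2.INTER_CUBIC)[:,:,::-1])
print(st["wrist_force"],pose(st)[0],st["clock"])
for y in(-.254,0,.254): q=(.46+.911*y,-.305+.412*y,.254);print(proj("top",q),proj("scene",q))
E
```

```text
[ 0.5706721  -0.08137216 -0.26643035] [ 0.36066073 -0.10123652  0.37914829] 24.5333
[466.84580792 230.23935068] [440.65493126 163.00679247]
[396.83956787 170.00124705] [363.84652521 163.13570406]
[335.21459504 116.97495257] [287.58426516 163.26369902]
```

View pics/s15.png

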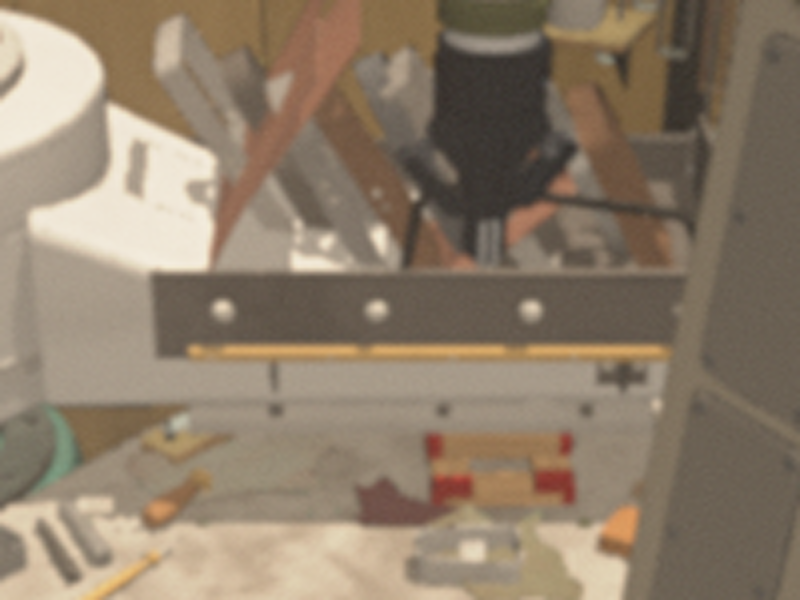

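View pics/t15.png

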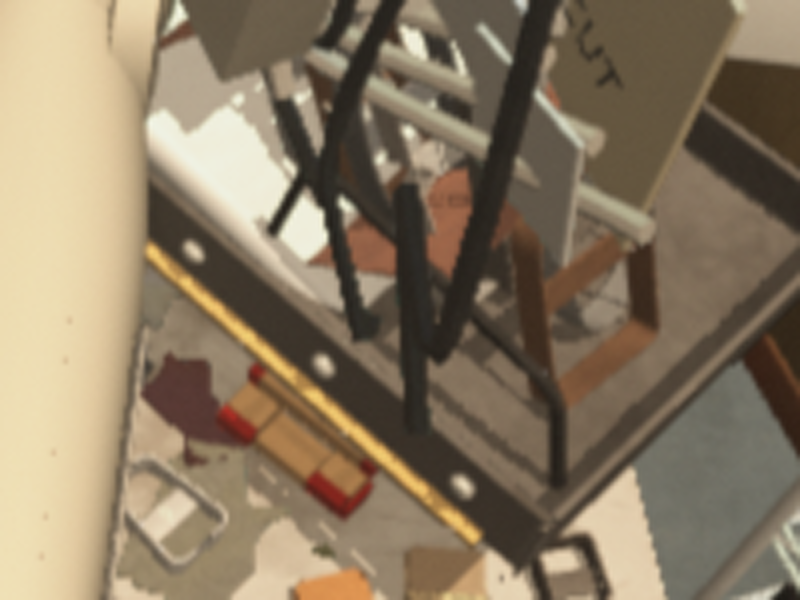

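View pics/w15.png

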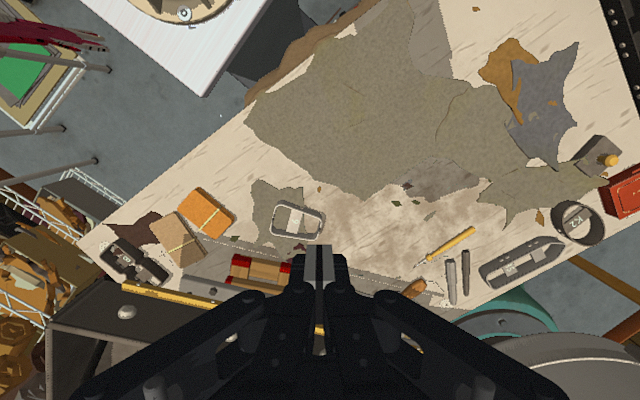

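Final pictures show the crib standing square under the platen. The slat ends in the scene view are at about (363,220) and (389,220), the same pixels as before the swing. The lip's free corner in the top view is at about (467,230), which matches a lip mid y of -0.305, the stop. Handing in.

```bash
python3 - <<'E'
from workcell import env
print(env.hand_in(), env.get_state()["clock"])
E
```

```text
the job is handed in; nothing more can be done
the job is handed in; nothing more can be done
```

I laid both narrow slats across the bottom pair and put the cap crosswise on top. Then I hooked the press arm's lip from behind with the closed fingers, pulled it in to its stop, lifted out and drew the arm clear. The job was handed in at about 25 s on the robot's clock; no verdict is given.

**Last checks that agreed:**
- **Crib:** it looked flat and square in the last pictures, and the slat ends I could see were within about 2 pixels of where they were before the swing.
- **Press arm:** I estimated the lip middle at y ≈ -0.305 to -0.310 (it must be above -0.32). The force rose sharply to about 40 N with no more travel, which I took as the stop.
- **Cap under the platen:** I estimated its middle about 24 mm inside the platen edge (5 mm needed). This uses where I placed it, because the platen partly hides the cap.

**What was off:**
- **Lip position:** the lip was about 3 mm farther back than I first measured; I corrected this before hooking.
- **Force while pulling:** the fingers pressed down on the lip edge with about 10 N until I raised the tool slightly. At the stop the wrist force reached about 42 N (120 N allowed). The 40 N limit is for the arm or gripper body, and I believe only the fingers were bearing on the lip then, but I could not check that separately.

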